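Pack a shelf-repair order: joining plates, then foot caps

TASK

Pack this order into the open cardboard carton. First slide each blue joining plate out over the front edge of the low shelf so that you can grip it, and lay all the plates that are there flat in the carton, side by side or neatly stacked. Then tip all the black foot caps from the orange cup into the carton on top of the plates and stand the empty cup upright near the middle of its round mat again, without disturbing the sealed parcel or the tape roll.

Things in the scene. Friction and masses are not known exactly. Their poses are not given: they have to be found in the camera images.
- riser: Low fixed shelf section, blue steel beams with a chipboard deck: 210 (x) x 206 (y) x 60 mm high. Origin: centre of its underside; its deck is at z = +60 mm. The x axis runs from its open front edge (x = -105 mm, facing the robot) to its open rear edge (x = +105 mm). Four steel strips, 8 mm wide and 10 mm high above the deck, run along x at y = -99, -33, 33 and 99 mm and form three lanes 58 mm wide, open in front and behind. In front of it there is free air down to the table.
- lane1 (a point): Point on the front edge of the riser's deck, at deck height, on the centre line of lane 1 (riser y = -66 mm); axes as the riser's
- lane2 (a point): Point on the front edge of the riser's deck, at deck height, on the centre line of lane 2 (riser y = 0 mm); axes as the riser's
- lane3 (a point): Point on the front edge of the riser's deck, at deck height, on the centre line of lane 3 (riser y = 66 mm); axes as the riser's
- plate1_mid (a point): Centre (half-way up) of a blue flat joining plate 130 (x) x 50 (y) x 6 (z) mm, about 100 g, which starts flat in lane 1, its long side along the lane, its front end 5 to 35 mm behind the riser's front edge. May be absent (2 or 3 of the three are there). It cannot be gripped at its sides in the lane (4 mm gaps): it must first be slid out over the front edge, for instance by pushing on its rear end.
- plate2_mid (a point): Centre (half-way up) of a blue flat joining plate 130 (x) x 50 (y) x 6 (z) mm, about 100 g, which starts flat in lane 2, its long side along the lane, its front end 5 to 35 mm behind the riser's front edge. May be absent (2 or 3 of the three are there). It cannot be gripped at its sides in the lane (4 mm gaps): it must first be slid out over the front edge, for instance by pushing on its rear end.
- plate3_mid (a point): Centre (half-way up) of a blue flat joining plate 130 (x) x 50 (y) x 6 (z) mm, about 100 g, which starts flat in lane 3, its long side along the lane, its front end 5 to 35 mm behind the riser's front edge. May be absent (2 or 3 of the three are there). It cannot be gripped at its sides in the lane (4 mm gaps): it must first be slid out over the front edge, for instance by pushing on its rear end.
- carton: Loose open-topped cardboard carton, outside 230 (x) x 190 (y) x 60 mm high, walls and floor 5 mm thick, about 450 g. Origin: centre of its underside; z up.
- mat: Fixed round black rubber mat, 120 mm across, 3 mm thick, where the cup belongs. Origin: centre of its underside.
- cup_mid (a point): Centre, on the axis and half-way up (50 mm above its foot), of the orange plastic cup: 100 mm high, outer diameter 62 mm at the foot and 72 mm at the rim, wall 3 mm, floor 5 mm, about 90 g; z points to its open mouth. It starts upright on the mat with the foot caps inside.
- foot1_mid (a point): Centre of a black plastic foot cap, a short cylinder 22 mm in diameter and 18 mm long (z is its axis), 12 g, smooth (it slides out of the cup once the cup is tipped about 20 degrees below level), at the start in the cup with its axis upright.
- foot2_mid (a point): Centre of a black plastic foot cap, a short cylinder 22 mm in diameter and 18 mm long (z is its axis), 12 g, smooth (it slides out of the cup once the cup is tipped about 20 degrees below level), at the start in the cup with its axis upright.
- foot3_mid (a point): Centre of a black plastic foot cap, a short cylinder 22 mm in diameter and 18 mm long (z is its axis), 12 g, smooth (it slides out of the cup once the cup is tipped about 20 degrees below level), at the start in the cup with its axis upright.
- foot4_mid (a point): Centre of a black plastic foot cap, a short cylinder 22 mm in diameter and 18 mm long (z is its axis), 12 g, smooth (it slides out of the cup once the cup is tipped about 20 degrees below level), at the start in the cup. May be absent (1 to 3 of foot4, foot5, foot6 are there).
- foot5_mid (a point): Centre of a black plastic foot cap, a short cylinder 22 mm in diameter and 18 mm long (z is its axis), 12 g, smooth (it slides out of the cup once the cup is tipped about 20 degrees below level), at the start in the cup. May be absent (1 to 3 of foot4, foot5, foot6 are there).
- foot6_mid (a point): Centre of a black plastic foot cap, a short cylinder 22 mm in diameter and 18 mm long (z is its axis), 12 g, smooth (it slides out of the cup once the cup is tipped about 20 degrees below level), at the start in the cup. May be absent (1 to 3 of foot4, foot5, foot6 are there).
- parcel: Bystander: sealed cardboard parcel 100 (x) x 120 (y) x 70 mm; origin at the centre of its underside. Leave alone.
- taperoll: Bystander: roll of clear tape 90 mm across, 50 mm high, standing on its flat side; origin at the centre of its underside. Leave alone.
Things that resemble listed ones, but are neither listed nor needed, are in the scene too. Leave any green look-alike of the part that bears cup_mid alone. Of the things that look like the mat, take the one that is nearest to the robot's base at the start.

How it is judged:
By the outcome, as a careful person would: the job done as asked, in the order asked, and still so for the second after the job is handed in, with the robot touching nothing.
Of plate1, plate2, plate3 only 2 to 3 are there at a start; the rules pass over those that are not, and their reading is None.
Of foot4, foot5, foot6 only 1 to 3 are there at a start; the rules pass over those that are not, and their reading is None.
At some moment in a run one of carton may be knocked a few centimetres aside while the robot is not near it.
It also fails if it takes over 210 s, if anything falls off the work surface, if the arm or the gripper's body presses on something with over 40 N, if the wrist force passes 120 N, or if a joint passes its speed limit or range.

ROBOT

A 6-joint arm with a two-finger parallel gripper is mounted at the origin on the work surface. World frame = base frame: x ahead of the robot, y to its left, z up, the work surface at z = 0. Lengths are in m, angles in rad, forces in N, time in s.
With the tool pointing down it reaches from about 0.25 to 0.85 m from the base axis. Payload 12.5 kg.
Tool frame: the origin (TCP) lies at the very end of the fingers, on their centre line; the grasp point (between the pads) lies 19 mm behind it; z points along the fingers, y is the line along which they close (so a half turn about z gives the same grasp; the last joint's range is limited). The gripper opens to 93 mm and grips with 3 to 60 N. Pads are 15 mm wide; open, the fingers measure 128 mm over their backs; the gripper's body (75 mm by 188 mm) begins 65 mm behind the grasp point.
Start: joints at [-1.24, 0.351, 1.652, -0, 1.139, -0.085], TCP at [0.222, -0.503, 0.219] pointing down, gripper open.
Joint ranges: [-2.75, 2.75], [-0.79, 2.1], [0.01, 2.65], [-1.57, 4.71], [0.07, 3.14], [-2.87, 2.87]. Speed limits (rad/s): [2.22, 2.22, 2.79, 3.14, 3.14, 3.14].

INTERFACE

Orientations are given as a unit quaternion [x, y, z, w].
In Python, from rig import state, capture, camera_params, sign_off gives the robot as it stands.
- The arm moves only by the tool send_rows, never from a script. Its argument "steps" is a list of rows, each a list of 2 entries, a list of its own where there are three numbers: the shift along the tool's x, y, z in mm, then the turn, a rotation vector about the tool's x, y, z in rad. In form: [[[dx, dy, dz], [wx, wy, wz]], ...]. A call has 1 to 10 rows; each row is the pose to reach, as a shift and turn from the pose commanded when the call began, along the tool's axes at that moment; what a row does not reach only later rows make up. A row lasts 1/8 s, in which the tool goes at most 62.5 mm and 10.7 degrees, less where a joint would pass 70% of its speed; a pose out of reach is approached as far as the arm can. A call with a gripper value outside its range is refused whole. "claw" is the opening, from -1 (shut) to 1 (fully open), set as the call begins (left out, the last holds). The fingers move at their own pace and stop on an object; "squeeze" is the grip in N (left out, the last holds). Time passes only in rows, so rows that repeat a pose let the fingers close. It gives the time, the measured TCP pose, the force, the opening and the grip force at its end, in the units of the state.
- state(): the state, without advancing time (a new reading comes with each control period).
- capture(name): name is "scene" or "top"; returns (picture, depth): 384x512x3 uint8, red, green, blue; 384x512 float32, m along the optical axis (not along the pixel's ray), 0 where there is no reading.
- camera_params(name): a dict with "mtx" (3x3 intrinsics, pixels), "k1" (the pictures are not rectified: a ray, as slopes to the right and down, at radius r is drawn at 1 + k1 r^2 times it, then the intrinsics apply), "extrinsics" (4x4, takes a point from camera to world coordinates). Camera axes: x right, y down, z forward; pixel columns grow to the right and rows downward; lengths in m; the calibration is good to about 2 mm. A picture is of the moment at which its call begins. camera_params takes no time and is no camera call.
- sign_off(): hands the job in; it is judged then, once.
The state is a dict: "time": time; "joints": joint angles; "joint_velocities": joint speeds; "effort": joint torques, N m; "tcp_pos": TCP position; "eef_rot": TCP orientation; "force": force on the tool from outside, world axes, zero at the start; "torque": the same for the moment, N m; "finger_gap": finger opening in m; "gripper_force": force on a finger pad.
Only numpy, scipy, OpenCV 4.12 (cv2) and the standard library are available. Lean on these libraries where they do the work, as an engineer would, in place of code of your own. Each camera call takes 0.05 s, during which the arm holds its last target. There are 200 camera calls.

## Working session

There is one attempt and no reset: what is moved stays moved. The work goes in short steps, Python scripts to look and compute and a tool call to move; the robot and the scene stay as the last step left them, time stands still between calls to the robot, and variables do not carry over. Pictures are saved under pics/ and viewed, at most 14 in all, crops included, and the job is handed in when it is done.

Besides the shell and the picture viewer there is one more tool, called after "Call:" by a JSON object that holds its "op" and its "data". send_rows: Moves the arm, as the interface text tells. Its arguments: {"type":"object","properties":{"steps":{"type":"array","items":{"type":"array"}},"claw":{"type":"number"},"squeeze":{"type":"number"}},"required":["steps"]}

```bash
ls; mkdir -p pics
cat > h.py <<'E'
import numpy as np, cv2
from rig import state, capture, camera_params, sign_off
from scipy.spatial.transform import Rotation as R
def cloud(name):
    """picture, depth, world xyz for each pixel"""
    im,d=capture(name); p=camera_params(name); K=np.array(p["mtx"]); k=p["k1"]; E=np.array(p["extrinsics"])
    h,w=d.shape; u,v=np.meshgrid(np.arange(w),np.arange(h))
    s=cv2.undistortPoints(np.stack([u,v],-1).reshape(-1,1,2).astype(np.float64),K,np.array([k,0,0,0,0.])).reshape(h,w,2)
    c=np.dstack([s*d[...,None],d]); X=c@E[:3,:3].T+E[:3,3]; X[d==0]=np.nan
    return im,d,X
def save(n,im,box=None,f=1):
    if box: im=im[box[1]:box[3],box[0]:box[2]]
    cv2.imwrite(f"pics/{n}.png",cv2.resize(im[...,::-1],None,fx=f,fy=f,interpolation=cv2.INTER_CUBIC))
E
python3 - <<'E'
from h import *
for n in("scene","top"):
    im,d,X=cloud(n); save(n+"0",im,f=1.5); np.savez(n+"0",im=im,X=X); print(camera_params(n))
print(state())
E
```

```text
pics
{'mtx': array([[459.98098317,   0.        , 252.08804878],
       [  0.        , 459.98098317, 185.87714689],
       [  0.        ,   0.        ,   1.        ]]), 'k1': -0.02837159745020129, 'extrinsics': array([[ 0.22505711,  0.82061698, -0.52529712,  1.32801364],
       [ 0.97426835, -0.18274604,  0.13192823, -0.23935685],
       [ 0.01226658, -0.54147175, -0.84062945,  1.30011182],
       [ 0.        ,  0.        ,  0.        ,  1.        ]])}
{'mtx': array([[473.4086576 ,   0.        , 255.76817438],
       [  0.        , 473.4086576 , 187.30219956],
       [  0.        ,   0.        ,   1.        ]]), 'k1': 0.028971737223652535, 'extrinsics': array([[-0.00974547, -0.99217126,  0.12450386,  0.38428801],
       [-0.99993482,  0.01041005,  0.00468829, -0.03152178],
       [-0.00594767, -0.12445006, -0.99220805,  1.45133918],
       [ 0.        ,  0.        ,  0.        ,  1.        ]])}
{'time': 0.1, 'joints': array([-1.23962039e+00,  3.51192390e-01,  1.65234210e+00,  1.57083494e-05,
        1.13912072e+00, -8.45608080e-02]), 'joint_velocities': array([-9.38303695e-05, -2.73234779e-03, -1.34318627e-03,  8.17517739e-04,
       -1.29078549e-04, -1.29033997e-03]), 'effort': array([ 7.62535292e-04, -4.98024809e+01, -2.85703915e+01,  6.99458923e-02,
        2.38652516e-02, -4.64535776e-05]), 'tcp_pos': array([ 0.22207134, -0.50283718,  0.21815661]), 'eef_rot': array([ 9.78473593e-01,  2.06371379e-01, -5.82667496e-05, -5.28119900e-04]), 'force': array([-0.05581711, -0.13500057, -0.54589496]), 'torque': array([-0.04609648,  0.0240001 ,  0.03729379]), 'gripper_force': 0.0, 'finger_gap': 0.09322478526289156}
```

View pics/scene0.png

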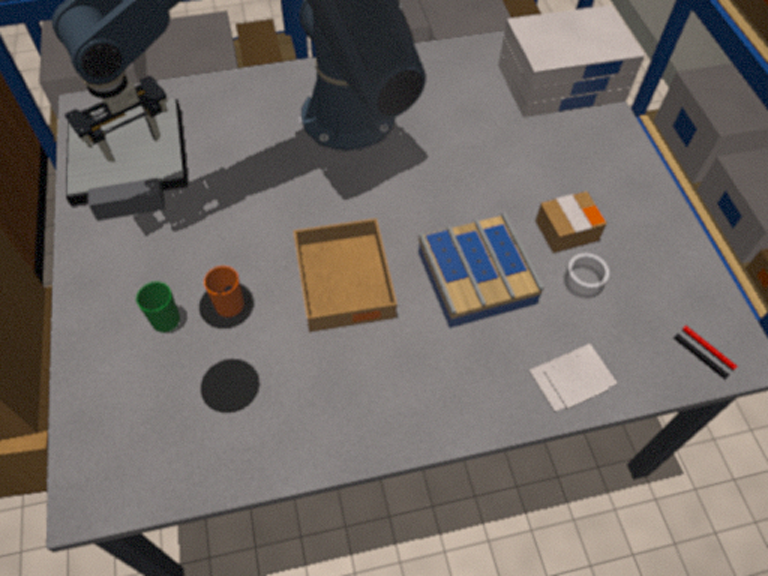

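View pics/top0.png

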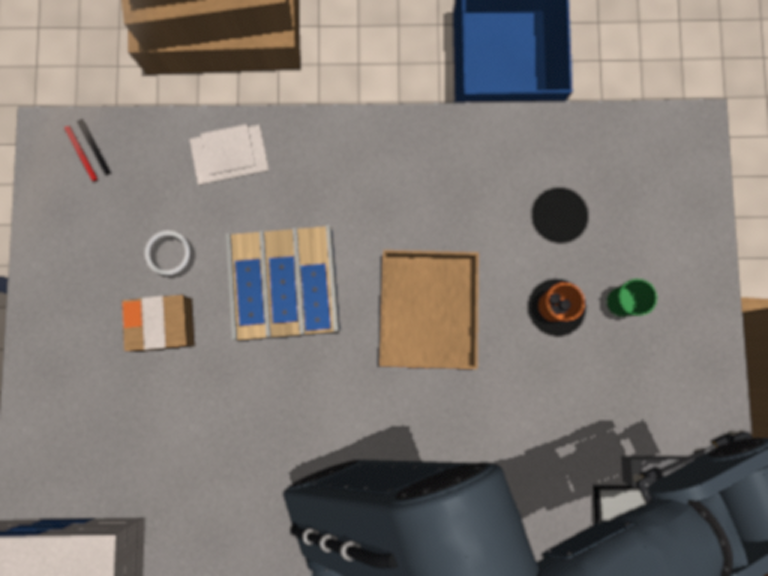

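The scene view (1.5x) shows three blue plates on the riser at (480,255), the carton at (345,275), the orange cup at (225,292) on the near mat (227,303), the green cup at (158,307) and a second mat at (230,385). In the top view (1.5x) the near mat is at (558,306), with x up and y left. The near mat, nearest the base and with the orange cup on it, is the one meant. Next I measure and make the confirming crop.

```bash
cat >> h.py <<'E'
def rect(P):
    """minAreaRect of world xy points in mm: centre, sizes, yaw (deg) of the long side"""
    (c,s,_)=r=cv2.minAreaRect(P.astype(np.float32)*1000); b=cv2.boxPoints(r)
    e=[b[1]-b[0],b[2]-b[1]]; e=e[0] if np.hypot(*e[0])>np.hypot(*e[1]) else e[1]
    return np.round(c,1),np.round(sorted(s),1),round((np.degrees(np.arctan2(e[1],e[0]))+90)%180-90,2)
def comps(m,a=60):
    n,L,S,C=cv2.connectedComponentsWithStats(m.astype(np.uint8))
    return [(L==i,C[i]) for i in range(1,n) if S[i,4]>a]
def masks(im,X):
    hsv=cv2.cvtColor(im,cv2.COLOR_RGB2HSV); h,s,v=[hsv[...,i].astype(int) for i in range(3)]
    z=X[...,2]; T=(X[...,0]>.2)&(X[...,0]<.85)&(abs(X[...,1])<.7)
    return dict(plate=T&(h>100)&(h<125)&(s>130)&(z>.0)&(z<.12), brown=T&(h>8)&(h<22)&(s>70)&(z>.01)&(z<.09),
      orange=T&(h<12)&(s>160)&(z>.02), green=T&(h>50)&(h<90)&(s>120)&(z>.02), black=T&(v<60)&(z<.015))
E
python3 - <<'E'
from h import *
for n in("top","scene"):
    q=np.load(n+"0.npz"); im,X=q["im"],q["X"]
    for k,m in masks(im,X).items():
        for c,C in comps(m,80):
            P=X[c]; print(n,k,C.round(),*rect(P[:,:2]),"z",np.percentile(P[:,2],[5,50,95]).round(4))
q=np.load("top0.npz"); save("crop1",q["im"],(340,110,450,240),4)
E
```

```text
top plate [189. 193.] [544.5 173.2] [ 43.4 122.6] 3.96 z [0.0606 0.0656 0.0702]
top plate [166. 195.] [540. 239.] [ 44.1 121.8] 4.21 z [0.0609 0.0654 0.0703]
top plate [210. 198.] [529.3 110.5] [ 44.  121.1] 4.79 z [0.0611 0.0655 0.0707]
top brown [208. 164.] [621.8 116.1] [55.6 95. ] 4.95 z [0.0547 0.0597 0.0644]
top brown [185. 162.] [637.7 183.9] [51.6 55. ] -84.9 z [0.0546 0.0595 0.0644]
top brown [163. 164.] [633.4 250.1] [51.1 55.3] -84.08 z [0.0552 0.0597 0.0643]
top brown [291. 199.] [ 504.1 -113. ] [190.5 230.3] -1.98 z [0.0159 0.0573 0.064 ]
top brown [378. 200.] [ 513.  -377.5] [55.5 63.7] 7.53 z [0.0171 0.0482 0.0859]
top brown [363. 206.] [ 503.  -345.4] [20.4 59.9] 16.88 z [0.016  0.0554 0.0884]
top brown [118. 214.] [484.7 382.9] [42.1 99.8] 4.29 z [0.025  0.0679 0.0734]
top brown [ 88. 216.] [478.4 463.7] [38.3 99.5] 3.24 z [0.0642 0.0691 0.0741]
top brown [189. 220.] [466. 171.] [24.2 56.1] -86.55 z [0.0528 0.0596 0.0643]
top brown [167. 221.] [461.8 237. ] [26.9 53.7] -87.81 z [0.0536 0.0597 0.0643]
top orange [375. 201.] [ 510.8 -367.5] [68.9 71.8] 87.03 z [0.026  
[... 731 characters left out ...]
.67 z [0.0605 0.0639 0.0695]
scene brown [230. 181.] [ 504.8 -111. ] [189.7 236. ] -2.12 z [0.0108 0.0404 0.0656]
scene brown [326. 194.] [627.9 182.6] [ 77.9 202.1] -86.01 z [0.0533 0.063  0.0681]
scene brown [148. 187.] [ 492.6 -369.6] [31.3 63.8] -82.96 z [0.0332 0.0641 0.0874]
scene brown [152. 202.] [ 533.7 -365.3] [29.5 66. ] -84.39 z [0.0133 0.0542 0.0864]
scene orange [149. 193.] [ 513.  -367.6] [69.5 70.3] 57.14 z [0.0284 0.0694 0.1033]
scene green [105. 203.] [ 520.4 -505.9] [65.5 73.8] 16.13 z [0.0261 0.0682 0.1017]
scene black [150. 207.] [ 519.3 -374.9] [ 93.9 113.1] 89.8 z [0.0017 0.0061 0.0107]
scene black [153. 257.] [ 702.1 -389. ] [113.2 113.4] 77.8 z [0.0014 0.0058 0.0104]
```

View pics/crop1.png

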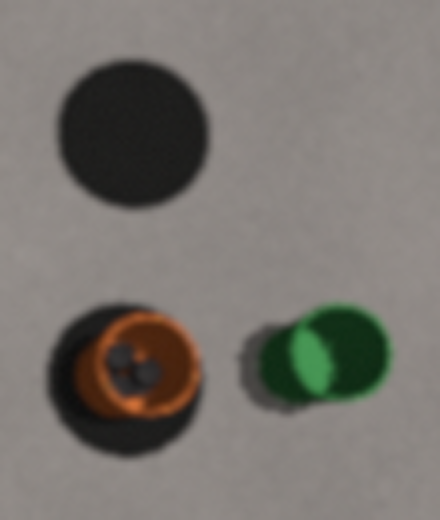

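Orange cup at crop (140,365) stands on the near mat (125,378), nearest the base at x≈0.50. The green cup (340,350) and the far mat (135,133) are the look-alikes. All three plates are there, sizes and heights fit (z≈66 mm).

```bash
cat >> h.py <<'E'
def to(p,M):
    """delta (mm, rotvec) in tool axes from the present pose to tcp p (mm), rotation M"""
    s=state(); R0=R.from_quat(s["eef_rot"]); d=R0.inv().apply(np.array(p)-1000*s["tcp_pos"])
    print("to",p,"delta",d.round(1),"rot",(R0.inv()*M).as_rotvec().round(3))
def down(yaw):  # tool x at yaw deg, pointing down
    return R.from_euler("z",yaw,degrees=True)*R.from_euler("x",180,degrees=True)
E
python3 -c "
from h import *
to((617,117,140),down(4.5))"
```

```text
to (617, 117, 140) delta [ 611.6 -407.5   78.7] rot [-0.001  0.     0.337]
```

Call:
{"op": "send_rows", "data": {"claw": -1, "squeeze": 20, "steps": [[[612, -407, 40], [0, 0, 0.337]], [[612, -407, 40], [0, 0, 0.337]], [[612, -407, 40], [0, 0, 0.337]], [[612, -407, 40], [0, 0, 0.337]], [[612, -407, 40], [0, 0, 0.337]], [[612, -407, 40], [0, 0, 0.337]], [[612, -407, 40], [0, 0, 0.337]], [[612, -407, 40], [0, 0, 0.337]], [[612, -407, 40], [0, 0, 0.337]], [[612, -407, 40], [0, 0, 0.337]]]}}

```text
time: 1.35
tcp_pos: [0.5578, 0.0235, 0.1845]
eef_rot: [0.999, 0.039, -0.0, 0.0]
force: [1.4, -0.2, 0.2]
finger_gap: 0.0008
gripper_force: 0.0
```

```bash
python3 -c "
from h import *
to((617,117,63),down(4.5)); print(state()['joints'])"
```

```text
to (617, 117, 63) delta [ 66.4 -88.6 121.5] rot [0. 0. 0.]
[-4.12621104e-02  4.03247650e-01  1.66553084e+00 -9.61737737e-05
  1.07307488e+00  1.45062782e+00]
```

Call:
{"op": "send_rows", "data": {"steps": [[[34, -44, 20], [0, 0, 0]], [[66, -88, 40], [0, 0, 0]], [[66, -88, 80], [0, 0, 0]], [[66, -88, 110], [0, 0, 0]], [[66, -88, 121], [0, 0, 0]], [[66, -88, 121], [0, 0, 0]]]}}

```text
time: 2.1
tcp_pos: [0.6159, 0.1143, 0.0637]
eef_rot: [0.999, 0.039, -0.0, 0.0]
force: [0.2, 0.2, 0.8]
finger_gap: 0.0001
gripper_force: 0.0
```

```bash
python3 -c "
from h import *
s=state();print(s['tcp_pos'],s['force'])
im,d,X=cloud('scene'); save('s1',im,(260,110,400,220),5)
to((472.6+65+7.5,113,63),down(4.5))"
```

```text
[0.61586468 0.11428065 0.06371096] [0.2037446  0.23285894 0.82725965]
to (545.1, 113, 63) delta [-71.1  -4.3   1.5] rot [-0.    -0.001  0.   ]
```

View pics/s1.png

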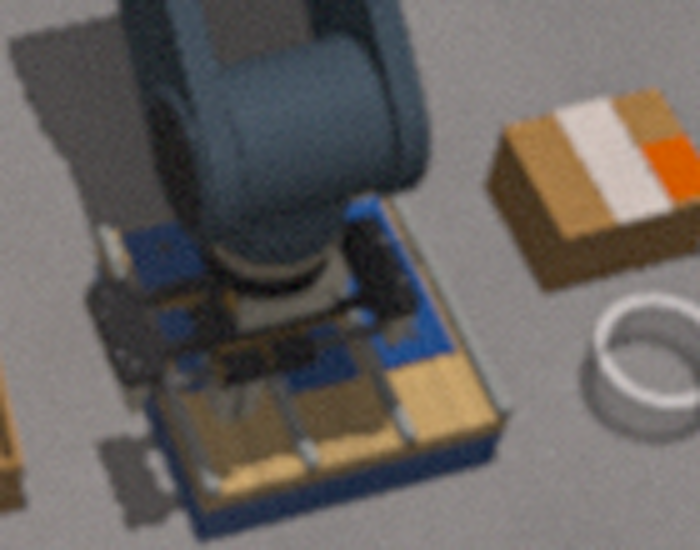

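Crop shows the closed fingers at (235,400) standing in lane 1 behind plate 1's rear end. Push.

Call:
{"op": "send_rows", "data": {"steps": [[[-10, 0, 0.5], [0, 0, 0]], [[-18, -1, 0.5], [0, 0, 0]], [[-26, -1, 0.5], [0, 0, 0]], [[-34, -1, 0.5], [0, 0, 0]], [[-42, -1, 0.5], [0, 0, 0]], [[-50, -1, 0.5], [0, 0, 0]], [[-58, -1, 0.5], [0, 0, 0]], [[-64, -1, 0.5], [0, 0, 0]], [[-70, -1, 0.5], [0, 0, 0]], [[-70, -1, 0.5], [0, 0, 0]]]}}

```text
time: 3.4
tcp_pos: [0.5455, 0.1098, 0.0632]
eef_rot: [0.999, 0.039, -0.0, 0.0]
force: [0.1, -0.2, -0.4]
finger_gap: 0.0005
gripper_force: 0.0
```

Call:
{"op": "send_rows", "data": {"steps": [[[8, 0, -10], [0, 0, 0]], [[8, 0, -60], [0, 0, 0]], [[8, 0, -110], [0, 0, 0]], [[-40, 0, -130], [0, 0, 0]], [[-90, 0, -130], [0, 0, 0]], [[-100, 0, -130], [0, 0, 0]]], "claw": 1}}

```text
time: 4.15
tcp_pos: [0.4449, 0.1019, 0.1942]
eef_rot: [0.999, 0.039, 0.0, -0.0]
force: [1.5, -0.5, -0.2]
finger_gap: 0.0557
gripper_force: 0.0
```

```bash
cat >> h.py <<'E'
def look(n="scene",keys=("plate",),a=60):
    im,d,X=cloud(n); M=masks(im,X)
    for k in keys:
        for c,C in comps(M[k],a):
            P=X[c]; print(n,k,C.round(),*rect(P[:,:2]),"z",np.percentile(P[:,2],[5,50,95]).round(4))
    return im,X
E
python3 -c "
from h import *
look('scene');look('top');s=state();print(s['tcp_pos'],s['joints'])
to((447,105.5,140),down(4.5))"
```

```text
scene plate [336. 166.] [543.3 241.3] [ 47.  131.3] 4.68 z [0.0654 0.0695 0.0746]
scene plate [296. 164.] [498.4 111.2] [45.8 71.6] 4.51 z [0.0641 0.0697 0.0739]
scene plate [317. 171.] [545.3 173.4] [ 48.1 130.8] 3.42 z [0.0656 0.0695 0.0742]
top plate [188. 185.] [567.4 175. ] [42.6 76.1] 5.24 z [0.0605 0.0656 0.0711]
top plate [166. 187.] [558.7 240.3] [43.5 85.3] 4.58 z [0.0614 0.0657 0.0704]
[0.44673025 0.10207055 0.19409877] [ 1.22987444e-01  2.13729562e-01  1.90629001e+00 -1.79121565e-05
  1.02030509e+00  1.61492888e+00]
to (447, 105.5, 140) delta [ 0.5 -3.4 54.1] rot [-0.    -0.001  0.   ]
```

Call:
{"op": "send_rows", "data": {"steps": [[[0, -4, 30], [0, 0, 0]], [[0, -4, 60], [0, 0, 0]], [[0, -4, 60], [0, 0, 0]], [[0, -4, 100], [0, 0, 0]], [[0, -4, 130], [0, 0, 0]], [[0, -4, 138], [0, 0, 0]], [[0, -4, 138], [0, 0, 0]]]}}

```text
time: 5.12
tcp_pos: [0.447, 0.1061, 0.056]
eef_rot: [0.999, 0.039, 0.0, -0.0]
force: [0.6, 0.5, 1.0]
finger_gap: 0.0931
gripper_force: 0.0
```

Call:
{"op": "send_rows", "data": {"claw": -1, "squeeze": 45, "steps": [[[0, 0, 0], [0, 0, 0]], [[0, 0, 0], [0, 0, 0]], [[0, 0, 0], [0, 0, 0]], [[0, 0, 0], [0, 0, 0]], [[0, 0, 0], [0, 0, 0]], [[0, 0, 0], [0, 0, 0]]]}}

```text
time: 5.88
tcp_pos: [0.4461, 0.106, 0.0553]
eef_rot: [0.999, 0.039, -0.0, -0.0]
force: [0.6, -0.5, 1.4]
finger_gap: 0.0494
gripper_force: 45.0
```

Call:
{"op": "send_rows", "data": {"steps": [[[0, 0, -15], [0, 0, 0]], [[0, 0, -40], [0, 0, 0]], [[0, 0, -80], [0, 0, 0]], [[0, 0, -100], [0, 0, 0]], [[0, 0, -100], [0, 0, 0]]]}}

```text
time: 6.5
tcp_pos: [0.4468, 0.1061, 0.157]
eef_rot: [0.999, 0.039, 0.002, -0.0]
force: [-0.3, -0.0, -0.7]
finger_gap: 0.0491
gripper_force: 45.0
```

```bash
python3 -c "
from h import *
im,X=look('scene',('plate','brown')); save('s2',im,(180,80,400,240),3.5)
to((478.5,-111,130),down(-2)); print(state()['force'],state()['finger_gap'])"
```

```text
scene plate [336. 166.] [541.4 240.7] [ 45.5 126.1] 4.51 z [0.0656 0.0694 0.0738]
scene plate [317. 171.] [545.9 174.1] [ 47.4 129.7] 6.07 z [0.0654 0.0695 0.0742]
scene brown [379. 149.] [482.3 424.1] [104.  125.2] -84.49 z [0.0167 0.069  0.0772]
scene brown [328. 148.] [460.8 237.6] [24.7 59.7] 89.6 z [0.0606 0.0642 0.0708]
scene brown [230. 182.] [ 504.7 -111.2] [190.  238.2] -2.31 z [0.0106 0.0373 0.0649]
scene brown [316. 186.] [564.3 181.7] [202.  211.4] 1.83 z [0.0553 0.0634 0.0684]
scene brown [235. 178.] [489.6 -76.1] [65.2 90.6] 77.25 z [0.0103 0.0115 0.0145]
scene brown [147. 187.] [ 491.7 -371.6] [29.8 61.3] -75.25 z [0.0337 0.063  0.0864]
scene brown [152. 202.] [ 523.7 -360. ] [43.2 72. ] -64.65 z [0.0142 0.051  0.0863]
to (478.5, -111, 130) delta [ 15.2 218.9  25.7] rot [-0.    -0.001  0.114]
[ 0.59461638 -0.16515884 -1.99532518] 0.04910763373326004
```

View pics/s2.png

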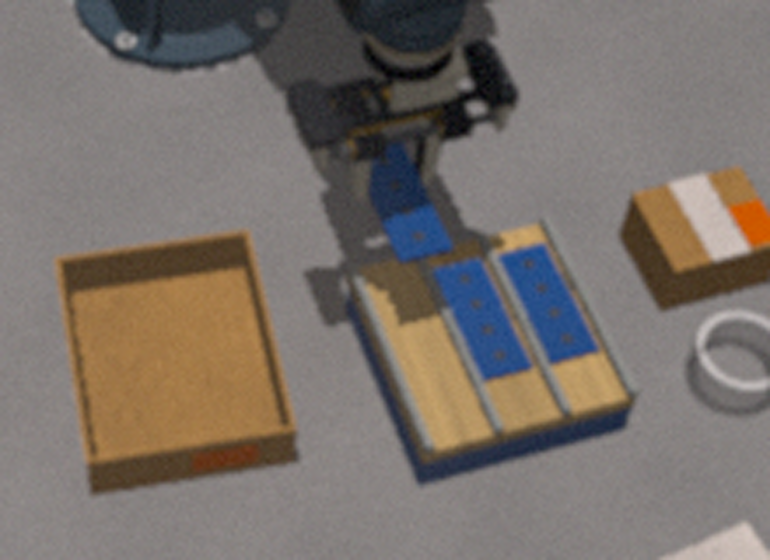

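Plate 1 hangs in the grip at crop (405,205); carton is unmoved. Carry it over.

Call:
{"op": "send_rows", "data": {"steps": [[[5, 55, 5], [0, 0, 0.05]], [[10, 110, 15], [0, 0, 0.114]], [[15, 165, 25], [0, 0, 0.114]], [[15, 219, 25], [0, 0, 0.114]], [[15, 219, 25], [0, 0, 0.114]], [[15, 219, 25], [0, 0, 0.114]]]}}

```text
time: 7.3
tcp_pos: [0.4776, -0.1107, 0.1294]
eef_rot: [1.0, -0.018, -0.001, -0.0]
force: [-0.3, 0.6, -1.1]
finger_gap: 0.0492
gripper_force: 45.0
```

```bash
python3 -c "
from h import *
s=state();print(s['tcp_pos'],s['eef_rot'])
im,d,X=cloud('scene'); hsv=cv2.cvtColor(im,cv2.COLOR_RGB2HSV);h=hsv[...,0]
m=(h>100)&(h<125)&(hsv[...,1]>130)&(X[...,2]>.09)&(X[...,2]<.2)&(abs(X[...,1]+.11)<.1)&(X[...,0]>.36)&(X[...,0]<.65)
P=X[max(comps(m),key=lambda c:c[0].sum())[0]]; print(len(P),rect(P[:,:2]),P.min(0),P.max(0))
A=np.c_[P[:,:2],np.ones(len(P))]; print(np.linalg.lstsq(A,P[:,2],rcond=None)[0])"
```

```text
[ 0.47757329 -0.11070612  0.1293997 ] [ 9.99839774e-01 -1.78734064e-02 -9.11946047e-04 -3.68136472e-04]
433 (array([ 505.1, -111.9]), array([ 47.6, 127.1]), np.float32(-1.27)) [ 0.44194378 -0.13678536  0.1362407 ] [ 0.56818122 -0.08680992  0.15042382]
[-0.00302528  0.0084591   0.14561127]
```

Call:
{"op": "send_rows", "data": {"steps": [[[0, 0, 40], [0, 0, 0]], [[0, 0, 80], [0, 0, 0]], [[0, 0, 110], [0, 0, 0]], [[0, 0, 119], [0, 0, 0]], [[0, 0, 122], [0, 0, 0]], [[0, 0, 122], [0, 0, 0]]]}}

```text
time: 8.1
tcp_pos: [0.4788, -0.111, 0.0091]
eef_rot: [1.0, -0.017, 0.001, 0.0]
force: [0.1, 0.7, -1.4]
finger_gap: 0.049
gripper_force: 45.0
```

Call:
{"op": "send_rows", "data": {"claw": 0.5, "steps": [[[0, 0, 0], [0, 0, 0]], [[0, 0, 0], [0, 0, 0]], [[0, 0, 0], [0, 0, 0]], [[0, 0, 0], [0, 0, 0]], [[0, 0, -60], [0, 0, 0]], [[0, 0, -120], [0, 0, 0]], [[0, 0, -120], [0, 0, 0]]]}}

```text
time: 8.98
tcp_pos: [0.4804, -0.1118, 0.1322]
eef_rot: [1.0, -0.018, 0.004, 0.001]
force: [-0.4, -0.3, -0.8]
finger_gap: 0.0699
gripper_force: 0.0
```

```bash
python3 -c "
from h import *
look('scene',('plate',));print(state()['finger_gap'])
to((634,182,130),down(4.5));to((612,256,130),down(4.5))"
```

```text
scene plate [336. 166.] [541.5 240.5] [ 45.7 125.6] 4.08 z [0.065  0.0697 0.0745]
scene plate [317. 171.] [547.  174.1] [ 45.6 125.5] 3.53 z [0.0654 0.0696 0.0738]
scene plate [230. 187.] [ 504.2 -111. ] [ 44.2 126.6] -3.18 z [0.0098 0.0147 0.0193]
0.06971786749095278
to (634, 182, 130) delta [ 1.445e+02 -2.987e+02  1.000e-01] rot [ 0.001 -0.003 -0.114]
to (612, 256, 130) delta [ 1.199e+02 -3.719e+02 -1.000e-01] rot [ 0.001 -0.003 -0.114]
```

Call:
{"op": "send_rows", "data": {"claw": -1, "squeeze": 20, "steps": [[[20, -60, -20], [0, 0, -0.05]], [[45, -120, -20], [0, 0, -0.114]], [[70, -180, -20], [0, 0, -0.114]], [[90, -240, -20], [0, 0, -0.114]], [[115, -300, -20], [0, 0, -0.114]], [[135, -365, -20], [0, 0, -0.114]], [[135, -365, -10], [0, 0, -0.114]], [[135, -365, 20], [0, 0, -0.114]], [[135, -365, 40], [0, 0, -0.114]], [[135, -365, 40], [0, 0, -0.114]]]}}

```text
time: 10.28
tcp_pos: [0.6249, 0.2478, 0.086]
eef_rot: [0.999, 0.039, -0.002, 0.001]
force: [-0.2, -0.8, 0.2]
finger_gap: 0.0003
gripper_force: 0.0
```

```bash
python3 -c "
from h import *
s=state();print(s['tcp_pos'],s['finger_gap'])
to((627,250,63.2),down(4.5));to((534.5,242.5,63.2),down(4.5))"
```

```text
[0.62486752 0.24779994 0.08597625] 0.00027954974689455773
to (627, 250, 63.2) delta [ 2.4 -2.1 22.8] rot [ 0.001  0.004 -0.001]
to (534.5, 242.5, 63.2) delta [-90.4  -1.8  23.1] rot [ 0.001  0.004 -0.001]
```

Call:
{"op": "send_rows", "data": {"steps": [[[2, -2, 12], [0, 0, 0]], [[2, -2, 22.5], [0, 0, 0]], [[2, -2, 22.5], [0, 0, 0]], [[-8, -2, 22.5], [0, 0, 0]], [[-18, -2, 22.5], [0, 0, 0]], [[-28, -2, 22.5], [0, 0, 0]], [[-38, -2, 22.5], [0, 0, 0]], [[-48, -2, 22.5], [0, 0, 0]], [[-58, -2, 22.5], [0, 0, 0]]]}}

```text
time: 11.4
tcp_pos: [0.568, 0.2465, 0.0663]
eef_rot: [0.999, 0.039, 0.001, -0.0]
force: [3.9, 0.7, 5.4]
finger_gap: 0.0003
gripper_force: 2.5
```

```bash
python3 -c "
from h import *
s=state();print(s['tcp_pos'],s['force'])
to((534.5,242.5,63.2),down(4.5))"
```

```text
[0.56804306 0.24646458 0.06634545] [3.94884362 0.68597135 5.35469606]
to (534.5, 242.5, 63.2) delta [-33.8   1.3   3.1] rot [-0.    -0.002  0.   ]
```

```bash
python3 -c "
from h import *
look('top');im,X=look('scene'); save('s3',im,(270,90,400,210),5)"
```

```text
top plate [190. 197.] [545.1 173.5] [ 44.7 122.4] 0.73 z [0.0605 0.0654 0.0701]
top plate [285. 208.] [ 501.4 -113.3] [ 43.4 123.1] -1.12 z [0.0054 0.0111 0.0161]
scene plate [317. 171.] [547.5 175.5] [ 47.1 127.9] 4.81 z [0.0652 0.0699 0.0742]
scene plate [339. 175.] [572.  240.6] [40.7 62.2] 11.47 z [0.0659 0.0698 0.0741]
scene plate [229. 185.] [ 505.1 -111.4] [ 44.4 127.7] -1.96 z [0.0097 0.0143 0.019 ]
```

View pics/s3.png

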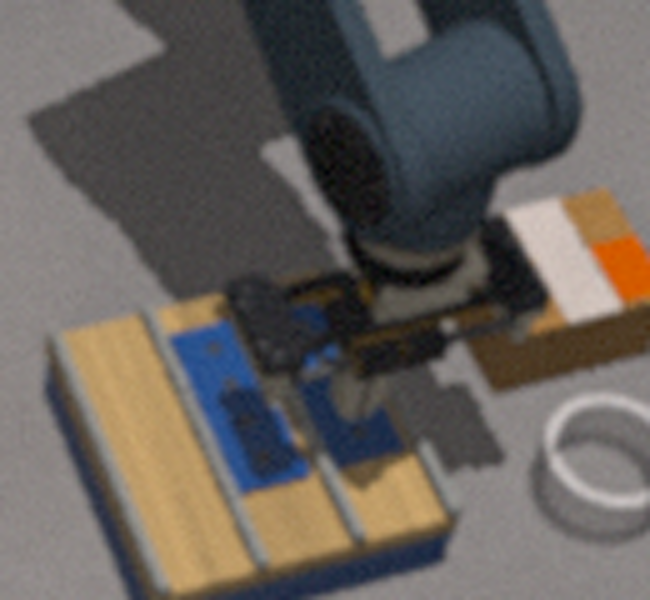

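The crop shows the fingertips at (360,400) on top of plate 3, not behind it: they rode up. I lift and retry.

Call:
{"op": "send_rows", "data": {"steps": [[[0, 0, -10], [0, 0, 0]], [[30, 0, -20], [0, 0, 0]], [[62, 1, -20], [0, 0, 0]], [[62, 1, -20], [0, 0, 0]], [[62, 1, -20], [0, 0, 0]], [[62, 1, -20], [0, 0, 0]]]}}

```text
time: 12.25
tcp_pos: [0.629, 0.2502, 0.0857]
eef_rot: [0.999, 0.04, -0.001, 0.0]
force: [0.4, -0.2, 0.5]
finger_gap: 0.0003
gripper_force: 0.0
```

```bash
python3 -c "
from h import *
s=state();print(s['tcp_pos'],s['force'])
look('scene')
to((630,250,62.5),down(4.5))"
```

```text
[0.62896274 0.25022532 0.08566606] [ 0.39553499 -0.21153034  0.54607957]
scene plate [331. 154.] [491.4 237.6] [32.4 42.8] 79.1 z [0.0655 0.0695 0.0737]
scene plate [317. 171.] [547.9 174.5] [ 47.7 127.9] 4.26 z [0.0655 0.0695 0.074 ]
scene plate [229. 185.] [ 503.1 -111.5] [ 44.3 129.7] -2.39 z [0.0098 0.0146 0.019 ]
to (630, 250, 62.5) delta [ 0.8  0.3 23.3] rot [0.    0.001 0.001]
```

Call:
{"op": "send_rows", "data": {"steps": [[[0, 0, 12], [0, 0, 0]], [[0, 0, 20], [0, 0, 0]], [[0, 0, 23], [0, 0, 0]], [[0, 0, 23], [0, 0, 0]], [[0, 0, 23], [0, 0, 0]]]}}

```text
time: 12.92
tcp_pos: [0.6301, 0.2502, 0.063]
eef_rot: [0.999, 0.039, 0.0, -0.0]
force: [-0.6, 0.5, -0.2]
finger_gap: 0.0005
gripper_force: 0.0
```

```bash
python3 -c "
from h import *
s=state();print(s['tcp_pos'],s['force'])
look('top')
to((534.5,242.5,62.5),down(4.5))"
```

```text
[0.63008668 0.25024776 0.06300014] [-0.55008071  0.49315011 -0.15200997]
top plate [188. 193.] [543.9 174.1] [ 44.7 123.6] 4.31 z [0.0607 0.0658 0.0703]
top plate [285. 208.] [ 502.1 -112.6] [ 43.  123.2] -2.91 z [0.0056 0.0107 0.0155]
to (534.5, 242.5, 62.5) delta [-95.9   0.2   0.5] rot [-0. -0.  0.]
```

Call:
{"op": "send_rows", "data": {"steps": [[[-12, 0, 0.5], [0, 0, 0]], [[-22, 0, 0.5], [0, 0, 0]], [[-32, 0, 0.5], [0, 0, 0]], [[-42, 0, 0.5], [0, 0, 0]], [[-52, 0, 0.5], [0, 0, 0]], [[-62, 0, 0.5], [0, 0, 0]], [[-72, 0, 0.5], [0, 0, 0]], [[-82, 0, 0.5], [0, 0, 0]], [[-90, 0, 0.5], [0, 0, 0]], [[-96, 0, 0.5], [0, 0, 0]]]}}

```text
time: 14.22
tcp_pos: [0.5338, 0.2426, 0.0623]
eef_rot: [0.999, 0.039, 0.0, -0.0]
force: [2.0, -0.5, 0.1]
finger_gap: 0.0007
gripper_force: 0.5
```

Call:
{"op": "send_rows", "data": {"steps": [[[6, 0, -10], [0, 0, 0]], [[6, 0, -60], [0, 0, 0]], [[6, 0, -90], [0, 0, 0]], [[-40, 0, -120], [0, 0, 0]], [[-97, 0, -120], [0, 0, 0]], [[-97, 0, -120], [0, 0, 0]], [[-97, 0, -120], [0, 0, 0]], [[-97, 0, -120], [0, 0, 0]]], "claw": 1}}

```text
time: 15.22
tcp_pos: [0.4387, 0.2352, 0.1824]
eef_rot: [0.999, 0.039, 0.0, -0.0]
force: [-0.5, 0.6, 1.3]
finger_gap: 0.076
gripper_force: 0.0
```

```bash
python3 -c "
from h import *
look('scene');look('top');s=state();print(s['tcp_pos'])
to((437,235.5,56),down(4.5))"
```

```text
scene plate [326. 147.] [457.4 234.8] [ 49.6 131.6] 5.31 z [0.0652 0.0699 0.0744]
scene plate [317. 171.] [545.4 174.8] [ 45.5 131.1] 4.23 z [0.0648 0.0695 0.0738]
scene plate [229. 185.] [ 503.  -111.6] [ 44.2 128.8] -1.97 z [0.0095 0.0144 0.0189]
top plate [189. 192.] [544.6 173.1] [ 42.9 122.3] 4.38 z [0.0608 0.0655 0.0697]
top plate [285. 208.] [ 502.9 -113.3] [ 43.2 120.7] -1.22 z [0.0059 0.0106 0.0152]
top plate [168. 206.] [506.4 234.1] [28.7 39.7] -73.27 z [0.0606 0.0658 0.0701]
[0.43832737 0.23505209 0.18211708]
to (437, 235.5, 56) delta [ -1.3  -0.6 126.1] rot [ 0.  0. -0.]
```

Call:
{"op": "send_rows", "data": {"steps": [[[-1, 1, 40], [0, 0, 0]], [[-1, 1, 80], [0, 0, 0]], [[-1, 1, 110], [0, 0, 0]], [[-1, 1, 126], [0, 0, 0]], [[-1, 1, 126], [0, 0, 0]]]}}

```text
time: 15.95
tcp_pos: [0.4366, 0.2338, 0.0557]
eef_rot: [0.999, 0.039, -0.001, 0.0]
force: [0.1, 0.1, -0.3]
finger_gap: 0.0932
gripper_force: 0.0
```

Call:
{"op": "send_rows", "data": {"claw": -1, "squeeze": 45, "steps": [[[0, 0, 0], [0, 0, 0]], [[0, 0, 0], [0, 0, 0]], [[0, 0, 0], [0, 0, 0]], [[0, 0, 0], [0, 0, 0]], [[0, 0, 0], [0, 0, 0]], [[0, 0, -10], [0, 0, 0]], [[0, 0, -50], [0, 0, 0]], [[0, 0, -90], [0, 0, 0]], [[0, 0, -90], [0, 0, 0]]]}}

```text
time: 17.08
tcp_pos: [0.438, 0.2345, 0.1492]
eef_rot: [0.999, 0.039, 0.003, -0.001]
force: [0.3, -0.4, -1.0]
finger_gap: 0.0496
gripper_force: 45.0
```

```bash
python3 -c "
from h import *
look('scene',('plate','brown'));s=state();print(s['tcp_pos'],s['force'])
to((480,-111.5,130),down(-2))"
```

```text
scene plate [317. 171.] [546.2 174.3] [ 45.4 128.1] 5.01 z [0.0655 0.0697 0.0741]
scene plate [226. 183.] [ 490.9 -119.9] [ 43.9 127.4] -1.87 z [0.01   0.0146 0.0197]
scene brown [379. 149.] [482.7 423.2] [103.7 126.9] -85.18 z [0.0187 0.0695 0.0772]
scene brown [227. 179.] [ 492.  -119.4] [189.3 238.6] -2.15 z [0.0109 0.0392 0.0651]
scene brown [321. 180.] [559.8 177.7] [203.4 213.7] 4.44 z [0.0572 0.0634 0.0688]
scene brown [309. 152.] [466.2 172.2] [25.8 59. ] -89.89 z [0.0591 0.0637 0.0686]
scene brown [148. 187.] [ 488.9 -371.6] [26.6 61.4] -78.72 z [0.0317 0.0636 0.0876]
scene brown [152. 202.] [ 533.6 -365. ] [28.7 66.9] -84.77 z [0.0175 0.0536 0.0854]
[0.43703018 0.23413067 0.14740776] [-0.35837175  0.19423485 -2.54337018]
to (480, -111.5, 130) delta [ 15.6 348.   17.2] rot [-0.001 -0.002  0.114]
```

The carton has been knocked from (504,-112) to about (492,-119), carrying plate 1 with it. I adapt the target.

Call:
{"op": "send_rows", "data": {"steps": [[[0, 60, 0], [0, 0, 0]], [[0, 120, 5], [0, 0, 0.05]], [[0, 180, 10], [0, 0, 0.114]], [[1, 240, 17], [0, 0, 0.114]], [[2, 300, 17], [0, 0, 0.114]], [[2, 355, 17], [0, 0, 0.114]], [[2, 355, 17], [0, 0, 0.114]], [[2, 355, 17], [0, 0, 0.114]]]}}

```text
time: 18.12
tcp_pos: [0.4658, -0.1193, 0.1283]
eef_rot: [1.0, -0.018, -0.001, -0.0]
force: [-1.5, 1.1, -1.3]
finger_gap: 0.0488
gripper_force: 45.0
```

```bash
cat >> h.py <<'E'
def held():
    im,d,X=cloud('scene'); hsv=cv2.cvtColor(im,cv2.COLOR_RGB2HSV);h=hsv[...,0]
    m=(h>100)&(h<125)&(hsv[...,1]>130)&(X[...,2]>.09)&(X[...,2]<.2)&(abs(X[...,1]+.11)<.1)&(X[...,0]>.36)&(X[...,0]<.65)
    P=X[max(comps(m),key=lambda c:c[0].sum())[0]]; A=np.c_[P[:,:2],np.ones(len(P))]
    print(len(P),rect(P[:,:2]),np.linalg.lstsq(A,P[:,2],rcond=None)[0].round(3)); s=state(); print(s['tcp_pos'])
E
python3 -c "
from h import *
held();look('scene',('brown',),1500)"
```

```text
438 (array([ 491.8, -119.8]), array([ 47.4, 126. ]), np.float32(-3.05)) [-0.008  0.009  0.146]
[ 0.46596802 -0.11886385  0.12854438]
scene brown [321. 179.] [560.2 176.6] [202.8 213.4] 4.93 z [0.0571 0.0635 0.069 ]
```

Call:
{"op": "send_rows", "data": {"steps": [[[-1, 0, 40], [0, 0, 0]], [[-1, 0, 80], [0, 0, 0]], [[-1, 0, 108], [0, 0, 0]], [[-1, 0, 116], [0, 0, 0]], [[-1, 0, 119], [0, 0, 0]], [[-1, 0, 119], [0, 0, 0]], [[-1, 0, 119], [0, 0, 0]]]}}

```text
time: 19.1
tcp_pos: [0.4662, -0.1198, 0.0112]
eef_rot: [1.0, -0.017, 0.001, 0.0]
force: [-0.7, 1.3, 0.9]
finger_gap: 0.0496
gripper_force: 46.0
```

Call:
{"op": "send_rows", "data": {"claw": 0.4, "steps": [[[0, 0, 0], [0, 0, 0]], [[0, 0, 0], [0, 0, 0]], [[0, 0, 0], [0, 0, 0]], [[0, 0, 0], [0, 0, 0]], [[0, 0, -60], [0, 0, 0]], [[0, 0, -120], [0, 0, 0]], [[0, 0, -120], [0, 0, 0]], [[0, 0, -120], [0, 0, 0]]]}}

```text
time: 20.1
tcp_pos: [0.4652, -0.1197, 0.1299]
eef_rot: [1.0, -0.018, -0.0, -0.0]
force: [-0.7, 0.1, -0.6]
finger_gap: 0.065
gripper_force: 0.0
```

```bash
python3 -c "
from h import *
look('scene',('plate',));print(state()['finger_gap'])
to((634,182,85),down(4.5))"
```

```text
scene plate [317. 171.] [547.1 174.7] [ 46.4 127.6] 4.76 z [0.0651 0.0696 0.074 ]
scene plate [226. 183.] [ 490.1 -120.4] [ 45.7 128.4] -1.98 z [0.0152 0.0203 0.0258]
0.06483282388491367
to (634, 182, 85) delta [ 158.5 -307.3   44.2] rot [-0.001  0.002 -0.114]
```

Call:
{"op": "send_rows", "data": {"claw": -1, "squeeze": 20, "steps": [[[30, -60, -10], [0, 0, -0.05]], [[60, -120, -10], [0, 0, -0.114]], [[90, -180, -10], [0, 0, -0.114]], [[125, -240, -10], [0, 0, -0.114]], [[159, -308, -10], [0, 0, -0.114]], [[159, -308, 10], [0, 0, -0.114]], [[159, -308, 44], [0, 0, -0.114]], [[159, -308, 44], [0, 0, -0.114]], [[159, -308, 44], [0, 0, -0.114]]]}}

```text
time: 21.28
tcp_pos: [0.6354, 0.1821, 0.0866]
eef_rot: [0.999, 0.039, -0.0, 0.0]
force: [1.1, -0.4, 0.6]
finger_gap: 0.0003
gripper_force: 0.0
```

```bash
python3 -c "
from h import *
s=state();print(s['tcp_pos'],s['finger_gap'])
to((634,182.5,62.7),down(4.5))"
```

```text
[0.63539692 0.18208699 0.08656726] 0.00028993744049654515
to (634, 182.5, 62.7) delta [-1.4 -0.5 23.9] rot [ 0.  0. -0.]
```

Call:
{"op": "send_rows", "data": {"steps": [[[0, 0, 12], [0, 0, 0]], [[0, 0, 20], [0, 0, 0]], [[0, 0, 23.5], [0, 0, 0]], [[0, 0, 23.5], [0, 0, 0]], [[0, 0, 23.5], [0, 0, 0]]]}}

```text
time: 21.9
tcp_pos: [0.6355, 0.1825, 0.0631]
eef_rot: [0.999, 0.039, 0.0, -0.0]
force: [0.3, -0.3, 0.7]
finger_gap: 0.0003
gripper_force: 0.0
```

```bash
python3 -c "
from h import *
s=state();print(s['tcp_pos'],s['force'])
to((540,175.5,62.7),down(4.5))"
```

```text
[0.63547686 0.18247252 0.06305005] [ 0.33248036 -0.25973219  0.69263802]
to (540, 175.5, 62.7) delta [-95.7  -0.6   0.3] rot [-0. -0.  0.]
```

Call:
{"op": "send_rows", "data": {"steps": [[[-12, 0, 0.5], [0, 0, 0]], [[-22, 0, 0.5], [0, 0, 0]], [[-32, 0, 0.5], [0, 0, 0]], [[-42, 0, 0.5], [0, 0, 0]], [[-52, 0, 0.5], [0, 0, 0]], [[-62, 0, 0.5], [0, 0, 0]], [[-72, 0, 0.5], [0, 0, 0]], [[-82, 0, 0.5], [0, 0, 0]], [[-90, 0, 0.5], [0, 0, 0]], [[-96, 0, 0.5], [0, 0, 0]]]}}

```text
time: 23.15
tcp_pos: [0.5391, 0.1748, 0.0623]
eef_rot: [0.999, 0.039, -0.0, 0.0]
force: [1.0, 0.5, -0.8]
finger_gap: 0.001
gripper_force: 0.3
```

Call:
{"op": "send_rows", "data": {"steps": [[[6, 0, -10], [0, 0, 0]], [[6, 0, -60], [0, 0, 0]], [[6, 0, -90], [0, 0, 0]], [[-40, 0, -120], [0, 0, 0]], [[-97, 0, -120], [0, 0, 0]], [[-97, 0, -120], [0, 0, 0]], [[-97, 0, -120], [0, 0, 0]], [[-97, 0, -120], [0, 0, 0]]], "claw": 1}}

```text
time: 24.15
tcp_pos: [0.4442, 0.1674, 0.1825]
eef_rot: [0.999, 0.039, 0.0, -0.0]
force: [-0.6, -0.2, -0.0]
finger_gap: 0.0761
gripper_force: 0.0
```

```bash
python3 -c "
from h import *
look('scene');look('top');s=state();print(s['tcp_pos'])
to((442,168,56),down(4.5))"
```

```text
scene plate [308. 151.] [464.8 168.1] [ 45.1 126. ] 4.1 z [0.0648 0.0696 0.0739]
scene plate [226. 182.] [ 491. -120.] [ 44.3 129.7] -2.55 z [0.0154 0.0201 0.0256]
top plate [288. 212.] [ 488.5 -121.8] [ 43.  122.8] -1.35 z [0.0115 0.0164 0.0218]
[0.44370275 0.16726426 0.18214191]
to (442, 168, 56) delta [ -1.6  -0.9 126.1] rot [-0.  0. -0.]
```

Call:
{"op": "send_rows", "data": {"steps": [[[-1, 1, 40], [0, 0, 0]], [[-1, 1, 80], [0, 0, 0]], [[-1, 1, 110], [0, 0, 0]], [[-1, 1, 126], [0, 0, 0]], [[-1, 1, 126], [0, 0, 0]]]}}

```text
time: 24.88
tcp_pos: [0.4419, 0.1661, 0.0557]
eef_rot: [0.999, 0.039, -0.001, 0.0]
force: [-0.5, 1.1, -0.2]
finger_gap: 0.0927
gripper_force: 0.0
```

Call:
{"op": "send_rows", "data": {"claw": -1, "squeeze": 45, "steps": [[[0, 0, 0], [0, 0, 0]], [[0, 0, 0], [0, 0, 0]], [[0, 0, 0], [0, 0, 0]], [[0, 0, 0], [0, 0, 0]], [[0, 0, 0], [0, 0, 0]], [[0, 0, -10], [0, 0, 0]], [[0, 0, -50], [0, 0, 0]], [[0, 0, -90], [0, 0, 0]], [[0, 0, -90], [0, 0, 0]]]}}

```text
time: 26.0
tcp_pos: [0.4434, 0.1666, 0.1491]
eef_rot: [0.999, 0.039, 0.003, -0.001]
force: [0.0, 0.3, -1.6]
finger_gap: 0.049
gripper_force: 45.0
```

```bash
python3 -c "
from h import *
look('scene',('plate',))
to((467,-119.5,130),down(-2))"
```

```text
scene plate [226. 182.] [ 490.8 -120.5] [ 43.6 131.7] -2.18 z [0.0152 0.0204 0.0249]
to (467, -119.5, 130) delta [  2.  286.8  17.3] rot [-0.001 -0.002  0.114]
```

Call:
{"op": "send_rows", "data": {"steps": [[[0, 60, 0], [0, 0, 0]], [[0, 120, 5], [0, 0, 0.05]], [[0, 180, 10], [0, 0, 0.114]], [[1, 240, 17], [0, 0, 0.114]], [[2, 287, 17], [0, 0, 0.114]], [[2, 287, 17], [0, 0, 0.114]], [[2, 287, 17], [0, 0, 0.114]]]}}

```text
time: 26.92
tcp_pos: [0.4658, -0.1192, 0.1284]
eef_rot: [1.0, -0.018, -0.001, -0.0]
force: [0.0, -0.5, -0.6]
finger_gap: 0.0492
gripper_force: 45.0
```

```bash
python3 -c "
from h import *
held()"
```

```text
438 (array([ 491. , -119.2]), array([ 47.3, 127.5]), np.float32(-3.04)) [-0.007  0.01   0.146]
[ 0.46600007 -0.118813    0.12859465]
```

Call:
{"op": "send_rows", "data": {"steps": [[[0, 1, 40], [0, 0, 0]], [[0, 1, 80], [0, 0, 0]], [[0, 1, 103], [0, 0, 0]], [[0, 1, 111], [0, 0, 0]], [[0, 1, 114], [0, 0, 0]], [[0, 1, 114], [0, 0, 0]], [[0, 1, 114], [0, 0, 0]]]}}

```text
time: 27.85
tcp_pos: [0.4668, -0.1207, 0.0158]
eef_rot: [1.0, -0.017, 0.0, 0.0]
force: [0.1, 0.1, -1.9]
finger_gap: 0.0494
gripper_force: 45.0
```

Call:
{"op": "send_rows", "data": {"claw": 0.4, "steps": [[[0, 0, 0], [0, 0, 0]], [[0, 0, 0], [0, 0, 0]], [[0, 0, 0], [0, 0, 0]], [[0, 0, 0], [0, 0, 0]], [[0, 0, -60], [0, 0, 0]], [[0, 0, -120], [0, 0, 0]], [[0, 0, -120], [0, 0, 0]], [[0, 0, -120], [0, 0, 0]]]}}

```text
time: 28.85
tcp_pos: [0.4661, -0.1207, 0.1349]
eef_rot: [1.0, -0.018, -0.0, -0.0]
force: [-0.6, -0.0, -0.7]
finger_gap: 0.0652
gripper_force: 0.0
```

```bash
python3 -c "
from h import *
im,X=look('scene',('plate','orange','black','brown'),200)
save('s4',im,(80,120,300,250),3.5)
s=state();print(s['tcp_pos'],s['joints'])"
```

```text
scene plate [226. 183.] [ 490.4 -121. ] [ 47.1 131.3] -2.09 z [0.0203 0.0262 0.0313]
scene orange [149. 193.] [ 512.8 -368.3] [65.8 71.5] 5.35 z [0.0283 0.0679 0.102 ]
scene black [150. 207.] [ 519.4 -374.3] [ 99.2 112.4] -86.36 z [0.0018 0.006  0.0104]
scene black [153. 257.] [ 702.3 -389.7] [112.7 114.1] 35.78 z [0.0013 0.0057 0.0101]
scene brown [379. 149.] [483.9 425.5] [103.3 127.5] -84.84 z [0.018  0.0689 0.0773]
scene brown [228. 182.] [ 492.2 -118.8] [190.5 237.1] -1.98 z [0.0108 0.0396 0.065 ]
scene brown [320. 177.] [559.6 176.6] [201.6 214.9] 4.54 z [0.0578 0.0636 0.0692]
scene brown [148. 187.] [ 489.7 -371. ] [28.4 61.2] -81.42 z [0.0353 0.0622 0.087 ]
scene brown [152. 202.] [ 524.9 -374.4] [43.7 76.6] 75.07 z [0.0149 0.0535 0.0863]
[ 0.46583229 -0.12055457  0.13427035] [-3.50031460e-01  3.42364496e-01  1.90513100e+00  1.04406974e-05
  8.95928742e-01  1.25602051e+00]
```

View pics/s4.png

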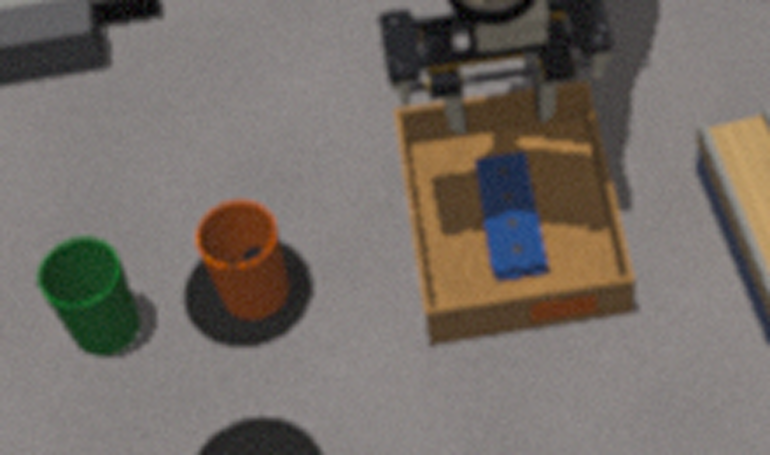

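Stack is neat at crop (512,215), at (490,-121). Orange cup at (240,235) still on its mat. Now I check which tool pitch the arm can reach for the cup grasp.

```bash
cat > k.py <<'E'
import numpy as np
from scipy.optimize import least_squares
D=np.array([[.35119,1.65234,.5497,.21816],[.21373,1.90629,.45824,.19410],[.34236,1.90513,.48118,.13427]])
def f(p):
    a,L1,L2,h=p; q=D[:,0]+D[:,1]
    return np.r_[a+L1*np.sin(D[:,0])+L2*np.sin(q)-D[:,2],h+L1*np.cos(D[:,0])+L2*np.cos(q)-D[:,3]]
s=least_squares(f,[.1,.45,.45,.1]); print(s.x,s.fun*1000)
a,L1,L2,h=s.x
for Lt in(.25,.3,.35):
  for pit in(20,30,40,50,60):
    t=np.radians(pit); rc,zc=.63+.019*np.cos(t),.07-.019*np.sin(t)
    wr,wz=rc-Lt*np.cos(t)-a,zc+Lt*np.sin(t)-h-Lt
    d=np.hypot(wr,wz); c=(d*d-L1*L1-L2*L2)/2/L1/L2
    if abs(c)<1:
        j3=np.arccos(c); j2=np.arctan2(wr,wz)-np.arctan2(L2*np.sin(j3),L1+L2*c); print(Lt,pit,"j2",round(j2,2),"j3",round(j3,2),"j5",round(np.pi/2+t-j2-j3,2))
E
python3 k.py
```

```text
[-0.0178553   0.48270267  0.43780334 -0.04893978] [-4.05029359 -0.29530047  4.34559411  2.54603991  0.13534822 -2.68138843]
0.25 20 j2 0.7 j3 2.16 j5 -0.94
0.25 30 j2 0.63 j3 2.13 j5 -0.66
0.25 40 j2 0.58 j3 2.07 j5 -0.38
0.25 50 j2 0.56 j3 1.99 j5 -0.11
0.25 60 j2 0.56 j3 1.9 j5 0.16
0.3 20 j2 0.76 j3 2.26 j5 -1.1
0.3 30 j2 0.65 j3 2.23 j5 -0.79
0.3 40 j2 0.58 j3 2.17 j5 -0.48
0.3 50 j2 0.54 j3 2.08 j5 -0.18
0.3 60 j2 0.54 j3 1.97 j5 0.11
0.35 20 j2 0.85 j3 2.35 j5 -1.28
0.35 30 j2 0.7 j3 2.33 j5 -0.93
0.35 40 j2 0.59 j3 2.26 j5 -0.58
0.35 50 j2 0.53 j3 2.16 j5 -0.25
0.35 60 j2 0.52 j3 2.03 j5 0.07
```

Call:
{"op": "send_rows", "data": {"steps": [[[0, 0, -60], [0, 0, 0]], [[-14, 43, -115], [0, 0, 0]], [[-28, 86, -165], [0, 0, 0]], [[-42, 130, -200], [0, 0, 0]], [[-54, 172, -216], [0.1, 0, 0]], [[-54, 172, -216], [0.25, 0.2, 0]], [[-54, 172, -216], [0.25, 0.2, 0]], [[-54, 172, -216], [0.25, 0.2, 0]]]}}

```text
time: 29.9
tcp_pos: [0.4057, -0.2913, 0.3496]
eef_rot: [0.987, -0.019, 0.101, -0.124]
force: [0.7, -0.8, -1.1]
finger_gap: 0.0649
gripper_force: 0.0
```

```bash
cat > k2.py <<'E'
from h import *
from scipy.optimize import least_squares
def Rj(q,sg=1): return R.from_euler("ZYZYZ",[q[0],q[1]+q[2],sg*q[3],q[4],q[5]+np.pi/2])
E
python3 - <<'E'
from k2 import *
s=state();q=s['joints'];M=R.from_quat(s['eef_rot']);print(q,s['tcp_pos'],M.as_matrix()[:,2])
for sg in(1,-1): print(sg,(Rj(q,sg).inv()*M).magnitude())
# lengths incl. Lt and elbow offset e: data rows (q, tcp)
D=[([-1.23962,.351192,1.652342,0,1.139121,-.08456],[.222071,-.502837,.218157]),([.122987,.21373,1.90629,0,1.020305,1.6149],[.44673,.10207,.19410]),
([-.350031,.342364,1.905131,0,.895929,1.25602],[.465832,-.120555,.13427]),(q,s['tcp_pos'])]
def fk(p,q):
    a,L1,L2,h,Lt=p; j=q
    r=a+L1*np.sin(j[1])+L2*np.sin(j[1]+j[2]); z=h+L1*np.cos(j[1])+L2*np.cos(j[1]+j[2])
    return np.array([r*np.cos(j[0]),r*np.sin(j[0]),z])+Lt*Rj(q).as_matrix()[:,2]
f=lambda p:np.concatenate([fk(p,q)-x for q,x in D])
r=least_squares(f,[0,.48,.44,.25,.3]); print(r.x,(r.fun*1000).round(1))
E
```

```text
[-0.89077683  0.15873011  1.61186644  0.3171337   1.43990204  0.66512328] [ 0.40574824 -0.29131236  0.34964318] [ 0.20327958  0.24031918 -0.94917022]Traceback (most recent call last):
  File "<stdin>", line 3, in <module>
  File "k2.py", line 3, in Rj
    def Rj(q,sg=1): return R.from_euler("ZYZYZ",[q[0],q[1]+q[2],sg*q[3],q[4],q[5]+np.pi/2])
                           ~~~~~~~~~~~~^^^^^^^^^^^^^^^^^^^^^^^^^^^^^^^^^^^^^^^^^^^^^^^^^^^^
  File "scipy/spatial/transform/_rotation.pyx", line 1413, in scipy.spatial.transform._rotation.Rotation.from_euler
ValueError: Expected axis specification to be a non-empty string of upto 3 characters, got ZYZYZ
```

```bash
cat > k2.py <<'E'
from h import *
from scipy.optimize import least_squares
def Rj(q,sg=1): return R.from_euler("ZYZ",[q[0],q[1]+q[2],sg*q[3]])*R.from_euler("YZ",[q[4],q[5]+np.pi/2])
def fk(p,q):
    a,L1,L2,h,Lt,e=p; j=q; t=j[1]+j[2]
    r=a+L1*np.sin(j[1])+L2*np.sin(t)+e*np.cos(t); z=h+L1*np.cos(j[1])+L2*np.cos(t)-e*np.sin(t)
    return np.array([r*np.cos(j[0]),r*np.sin(j[0]),z])+Lt*Rj(q).as_matrix()[:,2]
D=[([-1.23962,.351192,1.652342,0,1.139121,-.08456],[.222071,-.502837,.218157]),([.122987,.21373,1.90629,0,1.020305,1.6149],[.44673,.10207,.19410]),
([-.350031,.342364,1.905131,0,.895929,1.25602],[.465832,-.120555,.13427]),([-0.89077683,0.15873011,1.61186644,0.3171337,1.43990204,0.66512328],[0.40574824,-0.29131236,0.34964318])]
P=least_squares(lambda p:np.concatenate([fk(p,q)-x for q,x in D]),[0,.48,.44,.25,.3,0])
def ik(x,M,q0):
    g=lambda q:np.r_[10*(fk(P.x,q)-x),(M.inv()*Rj(q)).as_rotvec()]
    r=least_squares(g,q0); return r.x,np.abs(r.fun).max()
E
python3 - <<'E'
from k2 import *
s=state();q=s['joints'];M=R.from_quat(s['eef_rot'])
for sg in(1,-1): print(sg,(Rj(q,sg).inv()*M).magnitude())
print(P.x.round(4),(P.fun*1000).round(1))
E
```

```text
1 4.150024549243209e-16
-1 0.6342673989018747
[0.0226 0.4709 0.429  0.434  0.4265 0.0593] [-43.7 -16.   -2.2   7.7 -45.9  -0.9 -17.6 -43.1   1.9  -1.1   0.6   1.2]
```

```bash
sed -i 's/a,L1,L2,h,Lt,e=p/a,L1,L2,h,Lt,e,b=p/; s/np.array(\[r\*np.cos(j\[0\]),r\*np.sin(j\[0\]),z\])/np.array([r*np.cos(j[0])-b*np.sin(j[0]),r*np.sin(j[0])+b*np.cos(j[0]),z])/; s/,.3,0\])/,.3,0,.045])/' k2.py
python3 - <<'E'
from k2 import *
print(P.x.round(4),(P.fun*1000).round(1))
def hor(az,pit,flip): # tool z at az, pit below level; tool y horizontal
    return R.from_euler("ZY",[az,90+pit],degrees=True)*R.from_euler("Z",180 if flip else 0,degrees=True)
q0=[-.65,.6,2.2,np.pi,1.0,1.5]
for az in(-36,-45,-25):
  for pit in(10,20):
    M=hor(az,pit,0);zt=M.as_matrix()[:,2]; 
    for name,c in(("cup",[.512,-.368,.068]),("stand",[.512-.13*np.cos(np.radians(az)),-.368-.13*np.sin(np.radians(az)),.12]),("pour",[.53,-.13,.17]),("pour2",[.5,-.13,.17])):
        for fl in(0,1):
            M=hor(az,pit,fl); q,e=ik(np.array(c)+.019*zt,M,[-.65,.6,2.2,np.pi,1.0,[1.5,-1.5][fl]]); print(az,pit,name,fl,q.round(2),round(e,4))
E
```

```text
[-0.      0.4873  0.4378  0.2587  0.2776  0.0407  0.0465] [-0. -0.  0. -0.  0. -0. -0. -0.  0. -0.  0.  0.]
-36 10 cup 0 [-0.74  0.92  2.16  3.02  1.34  1.58] 0.0
-36 10 cup 1 [-0.74  0.92  2.16  3.02  1.34 -1.56] 0.0
-36 10 stand 0 [-0.81  0.83  2.49  2.97  1.57  1.54] 0.0
-36 10 stand 1 [-0.81  0.83  2.49  2.97  1.57 -1.6 ] 0.0
-36 10 pour 0 [-0.08  0.63  2.34  3.71  1.25  1.48] 0.0
-36 10 pour 1 [-0.08  0.63  2.34  3.71  1.25 -1.66] 0.0
-36 10 pour2 0 [-0.09  0.62  2.41  3.69  1.3   1.51] 0.0
-36 10 pour2 1 [-0.09  0.62  2.41  3.69  1.3  -1.63] 0.0
-36 20 cup 0 [-0.74  0.81  2.17  3.02  1.06  1.59] 0.0
-36 20 cup 1 [-0.74  0.81  2.17  3.02  1.06 -1.55] 0.0
-36 20 stand 0 [-0.8   0.65  2.49  2.97  1.23  1.57] 0.0
-36 20 stand 1 [-0.8   0.65  2.49  2.97  1.23 -1.57] 0.0
-36 20 pour 0 [-0.1   0.5   2.33  3.76  0.95  1.38] 0.0
-36 20 pour 1 [-0.1   0.5   2.33  3.76  0.95 -1.76] 0.0
-36 20 pour2 0 [-0.11  0.48  2.4   3.73  0.99  1.41] 0.0
-36 20 pour2 1 [-0.11  0.48  2.4   3.73  0.99 -1.73] 0.0
-45 10 cup 0 [-0.64  0.92  2.15  3.29  1.33  1.56] 0.0
-45 10 cup 1 [-0.64  0.92  2.15  3.29
[... 995 characters left out ...]
6  2.51  1.5  -1.65] 0.0
-25 10 pour 0 [-0.23  0.62  2.4   3.35  1.28  1.55] 0.0
-25 10 pour 1 [-0.23  0.62  2.4   3.35  1.28 -1.6 ] 0.0
-25 10 pour2 0 [-0.26  0.62  2.47  3.32  1.35  1.56] 0.0
-25 10 pour2 1 [-0.26  0.62  2.47  3.32  1.35 -1.58] 0.0
-25 20 cup 0 [-0.86  0.81  2.15  2.69  1.06  1.65] 0.0
-25 20 cup 1 [-0.86  0.81  2.15  2.69  1.06 -1.49] 0.0
-25 20 stand 0 [-1.05  0.65  2.46  2.52  1.19  1.59] 0.0
-25 20 stand 1 [-1.05  0.65  2.46  2.52  1.19 -1.55] 0.0
-25 20 pour 0 [-0.24  0.48  2.38  3.37  0.95  1.5 ] 0.0
-25 20 pour 1 [-0.24  0.48  2.38  3.37  0.95 -1.64] 0.0
-25 20 pour2 0 [-0.26  0.47  2.45  3.33  1.    1.52] 0.0
-25 20 pour2 1 [-0.26  0.47  2.45  3.33  1.   -1.62] 0.0
```

```bash
cat >> k2.py <<'E'
def hor(az,pit,roll=0): # tool z at az, pit deg below level, y horizontal at roll 0
    return R.from_euler("ZYZ",[az,90+pit,roll],degrees=True)
def rel(M0,x0,M,x): return (M0.inv().apply(1000*(x-x0))).round().astype(int).tolist(),(M0.inv()*M).as_rotvec().round(2).tolist()
E
python3 - <<'E'
from k2 import *
q0=state()['joints']
az,pit=-36,20; M=hor(az,pit); zt=M.as_matrix()[:,2]
c=np.array([.512,-.368,0])-.14*np.array([np.cos(np.radians(az)),np.sin(np.radians(az)),0])+[0,0,.2]
q1,e=ik(c+.019*zt,M,[-.8,.65,2.4,3.,1.2,1.5]); print(q1.round(2),e)
N=22; Q=[q0+(q1-q0)*i/N for i in range(N+1)]
for k in(0,11):
    M0,x0=Rj(Q[k]),fk(P.x,Q[k])
    for i in range(k+1,k+12): print(i,fk(P.x,Q[i]).round(3),Rj(Q[i]).as_matrix()[:,2].round(2),rel(M0,x0,Rj(Q[i]),fk(P.x,Q[i])),round(np.degrees((Rj(Q[i-1]).inv()*Rj(Q[i])).magnitude()),1))
E
```

```text
[-0.8   0.33  2.52  2.94  0.94  1.63] 3.207517584868924e-11
1 [ 0.426 -0.266  0.341] [ 0.28  0.32 -0.91] ([16, -23, 19], [0.09, 0.07, 0.08]) 8.0
2 [ 0.445 -0.242  0.335] [ 0.35  0.39 -0.85] ([33, -45, 34], [0.18, 0.14, 0.16]) 8.1
3 [ 0.463 -0.22   0.332] [ 0.42  0.45 -0.79] ([49, -65, 45], [0.28, 0.21, 0.25]) 8.3
4 [ 0.481 -0.202  0.332] [ 0.49  0.49 -0.72] ([64, -83, 54], [0.37, 0.27, 0.35]) 8.4
5 [ 0.497 -0.187  0.333] [ 0.56  0.52 -0.64] ([79, -98, 59], [0.46, 0.32, 0.45]) 8.6
6 [ 0.511 -0.176  0.336] [ 0.63  0.54 -0.56] ([93, -110, 62], [0.55, 0.37, 0.56]) 8.7
7 [ 0.524 -0.168  0.339] [ 0.69  0.54 -0.48] ([106, -118, 63], [0.65, 0.42, 0.67]) 8.8
8 [ 0.536 -0.164  0.343] [ 0.75  0.52 -0.41] ([118, -123, 64], [0.74, 0.47, 0.8]) 9.0
9 [ 0.545 -0.164  0.345] [ 0.81  0.49 -0.33] ([128, -124, 63], [0.82, 0.51, 0.92]) 9.1
10 [ 0.553 -0.167  0.347] [ 0.86  0.44 -0.27] ([136, -122, 62], [0.91, 0.54, 1.05]) 9.2
11 [ 0.558 -0.173  0.347] [ 0.9   0.38 -0.21] ([141, -115, 62], [0.99, 0.58, 1.19]) 9.2
12 [ 0.561 -0.182  0.345] [ 0.94  0.31 -0.17] ([10, 0, 0], [0.07, 0.06, 0.13]) 9.3
13 [ 0.561
[... 152 characters left out ...]
]) 9.4
15 [ 0.552 -0.22   0.323] [ 0.99  0.05 -0.1 ] ([47, 16, -19], [0.28, 0.24, 0.54]) 9.5
16 [ 0.542 -0.235  0.31 ] [ 0.99 -0.05 -0.1 ] ([61, 27, -30], [0.35, 0.31, 0.68]) 9.5
17 [ 0.529 -0.249  0.295] [ 0.98 -0.14 -0.12] ([74, 43, -44], [0.42, 0.38, 0.81]) 9.5
18 [ 0.513 -0.262  0.278] [ 0.96 -0.24 -0.15] ([86, 61, -60], [0.49, 0.45, 0.95]) 9.5
19 [ 0.493 -0.274  0.259] [ 0.93 -0.33 -0.18] ([96, 83, -78], [0.56, 0.52, 1.08]) 9.5
20 [ 0.47  -0.284  0.238] [ 0.88 -0.41 -0.23] ([103, 108, -98], [0.64, 0.6, 1.2]) 9.5
21 [ 0.443 -0.291  0.216] [ 0.83 -0.49 -0.28] ([108, 135, -121], [0.71, 0.67, 1.33]) 9.5
22 [ 0.413 -0.296  0.194] [ 0.76 -0.55 -0.34] ([109, 164, -145], [0.79, 0.76, 1.44]) 9.5
```

Smooth path through the wrist flip, all high above the table. Executing the first half.

Call:
{"op": "send_rows", "data": {"claw": 1, "steps": [[[16, -23, 19], [0.09, 0.07, 0.08]], [[33, -45, 34], [0.18, 0.14, 0.16]], [[49, -65, 45], [0.28, 0.21, 0.25]], [[64, -83, 54], [0.37, 0.27, 0.35]], [[79, -98, 59], [0.46, 0.32, 0.45]], [[93, -110, 62], [0.55, 0.37, 0.56]], [[106, -118, 63], [0.65, 0.42, 0.67]], [[118, -123, 64], [0.74, 0.47, 0.8]], [[128, -124, 63], [0.82, 0.51, 0.92]], [[141, -115, 62], [0.99, 0.58, 1.19]]]}}

```text
time: 31.15
tcp_pos: [0.5588, -0.1717, 0.3476]
eef_rot: [0.63, -0.484, 0.266, -0.546]
force: [-0.1, -0.1, -0.3]
finger_gap: 0.093
gripper_force: 0.0
```

Run:
```python
from k2 import *
s=state();q0=s['joints']; print(q0.round(2),s['tcp_pos'],fk(P.x,q0))
q1=np.array([-0.8,0.33,2.52,2.94,0.94,1.63])
M0,x0=R.from_quat(s['eef_rot']),s['tcp_pos']
for i in range(1,14):
    q=q0+(q1-q0)*i/13; print(i,fk(P.x,q).round(3),rel(M0,x0,Rj(q),fk(P.x,q)))
```

```text
[-0.85  0.25  2.02  1.52  1.2   1.12] [ 0.55882645 -0.17168128  0.34761735] [ 0.55882564 -0.17168127  0.34761703]
1 [ 0.563 -0.177  0.347] ([7, -1, 1], [0.07, 0.05, 0.12])
2 [ 0.565 -0.185  0.345] ([15, -1, 0], [0.13, 0.1, 0.24])
3 [ 0.565 -0.195  0.341] ([24, 2, -3], [0.2, 0.16, 0.36])
4 [ 0.563 -0.206  0.335] ([35, 8, -8], [0.26, 0.21, 0.49])
5 [ 0.558 -0.218  0.327] ([45, 17, -16], [0.32, 0.27, 0.61])
6 [ 0.55  -0.231  0.316] ([56, 28, -25], [0.39, 0.32, 0.74])
7 [ 0.539 -0.244  0.304] ([66, 43, -36], [0.45, 0.38, 0.86])
8 [ 0.526 -0.256  0.289] ([74, 60, -49], [0.51, 0.45, 0.98])
9 [ 0.51  -0.267  0.273] ([81, 80, -64], [0.58, 0.51, 1.1])
10 [ 0.49  -0.278  0.255] ([86, 103, -80], [0.64, 0.58, 1.22])
11 [ 0.468 -0.286  0.235] ([89, 128, -98], [0.71, 0.65, 1.33])
12 [ 0.443 -0.292  0.215] ([89, 154, -117], [0.78, 0.72, 1.45])
13 [ 0.415 -0.297  0.195] ([86, 182, -138], [0.85, 0.8, 1.55])
```

Call:
{"op": "send_rows", "data": {"steps": [[[7, -1, 1], [0.07, 0.05, 0.12]], [[15, -1, 0], [0.13, 0.1, 0.24]], [[24, 2, -3], [0.2, 0.16, 0.36]], [[35, 8, -8], [0.26, 0.21, 0.49]], [[45, 17, -16], [0.32, 0.27, 0.61]], [[56, 28, -25], [0.39, 0.32, 0.74]], [[66, 43, -36], [0.45, 0.38, 0.86]], [[74, 60, -49], [0.51, 0.45, 0.98]], [[81, 80, -64], [0.58, 0.51, 1.1]], [[86, 103, -80], [0.64, 0.58, 1.22]]]}}

```text
time: 32.4
tcp_pos: [0.4904, -0.2776, 0.2543]
eef_rot: [0.035, 0.771, -0.199, 0.604]
force: [0.1, 0.4, 0.1]
finger_gap: 0.0929
gripper_force: 0.0
```

Run:
```python
from k2 import *
s=state();q0=s['joints']; print(q0.round(2))
M=hor(-36,20); zt=M.as_matrix()[:,2]; d=np.array([np.cos(np.radians(36)),-np.sin(np.radians(36)),0])
for b,z in((.14,.2),(.14,.12),(.14,.068)):
    x=np.array([.5125,-.368,z])-b*d+.019*zt; q,e=ik(x,M,[-.8,.5,2.4,3,1.,1.6]); print(x,q.round(2),rel(R.from_quat(s['eef_rot']),s['tcp_pos'],M,x))
```

```text
[-0.81  0.31  2.4   2.61  1.    1.51]
[ 0.41368194 -0.29620448  0.19350162] [-0.8   0.33  2.52  2.94  0.94  1.63] ([81, -24, -52], [0.23, 0.19, 0.34])
[ 0.41368194 -0.29620448  0.11350162] [-0.8   0.66  2.52  2.97  1.25  1.57] ([157, -3, -37], [0.23, 0.19, 0.34])
[ 0.41368194 -0.29620448  0.06150162] [-0.8   0.86  2.48  2.98  1.41  1.54] ([206, 11, -27], [0.23, 0.19, 0.34])
```

Call:
{"op": "send_rows", "data": {"steps": [[[30, -10, -20], [0.08, 0.06, 0.12]], [[60, -20, -40], [0.16, 0.13, 0.24]], [[81, -24, -52], [0.23, 0.19, 0.34]], [[130, -10, -42], [0.23, 0.19, 0.34]], [[157, -3, -37], [0.23, 0.19, 0.34]], [[190, 6, -30], [0.23, 0.19, 0.34]], [[206, 11, -27], [0.23, 0.19, 0.34]], [[206, 11, -27], [0.23, 0.19, 0.34]], [[206, 11, -27], [0.23, 0.19, 0.34]]]}}

```text
time: 33.52
tcp_pos: [0.4155, -0.2971, 0.0632]
eef_rot: [0.249, 0.778, -0.176, 0.549]
force: [2.4, 2.2, 8.2]
finger_gap: 0.093
gripper_force: 4.0
```

Run:
```python
from k2 import *
s=state(); print(s['joints'].round(2),s['tcp_pos'],s['force'])
im,X=look('scene',('orange','black','plate'),150); save('s5',im,(80,60,280,240),4)
im,d,X=cloud('top');hsv=cv2.cvtColor(im,cv2.COLOR_RGB2HSV); m=(hsv[...,0]<12)&(hsv[...,1]>150)&(X[...,2]>.09)&(X[...,1]<-.2)
print('rim top',rect(X[m][:,:2]))
M=hor(-36,20); zt=M.as_matrix()[:,2]; x=np.array([.5125,-.368,.068])+.019*zt
print(x,rel(R.from_quat(s['eef_rot']),s['tcp_pos'],M,x))
```

```text
[-0.81  0.85  2.48  2.96  1.41  1.53] [ 0.41553098 -0.29708032  0.06321356] [2.42797284 2.15100294 8.21081568]
scene orange [149. 193.] [ 512.  -366.8] [64.5 74.6] -3.65 z [0.0288 0.0689 0.1039]
scene black [150. 207.] [ 519.9 -374.2] [ 99.1 113.7] -88.74 z [0.0019 0.006  0.0109]
scene black [153. 257.] [ 702.5 -389.3] [112.9 113.6] 86.51 z [0.0007 0.0057 0.0105]
scene plate [225. 181.] [ 490. -121.] [ 45.4 131.5] -3.11 z [0.0197 0.026  0.0309]
rim top (array([ 510.5, -368.5]), array([69. , 71.5]), np.float32(87.19))
[ 0.52694432 -0.37849441  0.06150162] ([-45, -1, 131], [0.01, 0.01, 0.0])
```

View pics/s5.png

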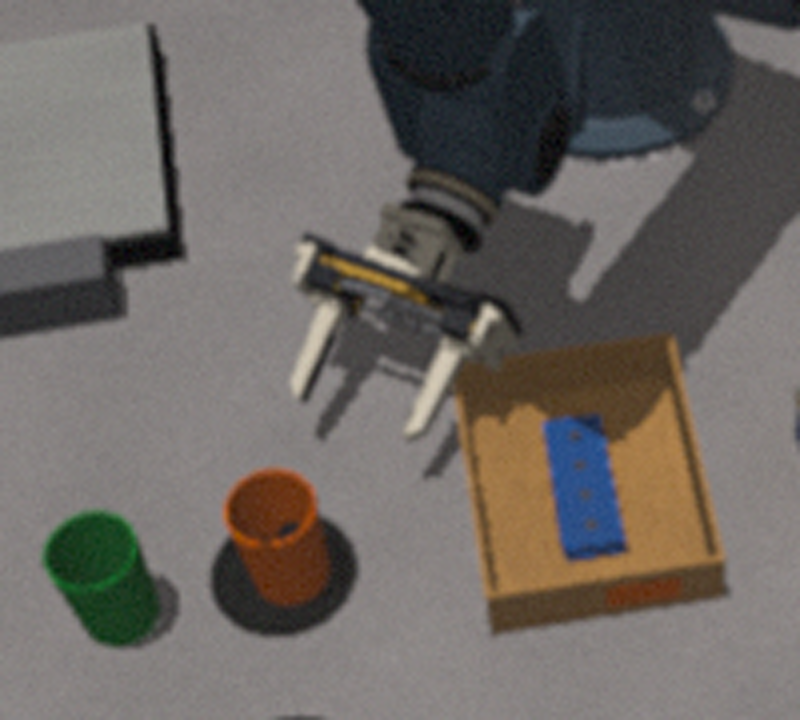

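The crop shows the gripper's left side at (495,340) lightly touching the carton's corner (8 N). I raise it and will approach the cup along +x instead.

Call:
{"op": "send_rows", "data": {"steps": [[[-28, 0, -10], [0, 0, 0]], [[-75, 0, -27], [0, 0, 0]], [[-85, 0, -31], [0, 0, 0]], [[-85, 0, -31], [0, 0, 0]]]}}

```text
time: 34.12
tcp_pos: [0.4148, -0.2972, 0.1545]
eef_rot: [0.249, 0.778, -0.178, 0.548]
force: [0.7, 0.3, 0.9]
finger_gap: 0.0931
gripper_force: 0.0
```

Run:
```python
from k2 import *
s=state(); print(s['joints'].round(2),s['tcp_pos'],s['force']); look('scene',('plate','brown','orange'),250)
M0,x0=R.from_quat(s['eef_rot']),s['tcp_pos']
for az in(0,-10):
  for b,z in((.12,.15),(.12,.068),(0,.068)):
    M=hor(az,20); zt=M.as_matrix()[:,2]; d=np.array([np.cos(np.radians(az)),np.sin(np.radians(az)),0])
    x=np.array([.512,-.368,z])-b*d+.019*zt; q,e=ik(x,M,[-1,.6,2.4,2.5,1.2,1.6]); print(az,b,z,q.round(2),round(e,4),x.round(4),rel(M0,x0,M,x))
```

```text
[-0.81  0.5   2.52  2.95  1.11  1.59] [ 0.41482078 -0.29716777  0.15449565] [0.71917668 0.33495421 0.86899291]
scene plate [225. 182.] [ 490.  -121.2] [ 45.2 129.5] -3.33 z [0.0205 0.0261 0.0308]
scene brown [379. 149.] [483.6 423.2] [103.8 124.5] -86.14 z [0.0177 0.0695 0.0772]
scene brown [228. 179.] [ 492.  -118.8] [190.5 238.6] -2.16 z [0.0111 0.0396 0.0651]
scene brown [320. 177.] [559.7 177.5] [202.7 215.7] 4.43 z [0.0581 0.0636 0.0692]
scene orange [149. 193.] [ 512.6 -367.4] [64.9 72.7] -0.12 z [0.0283 0.0696 0.1036]
0 0.12 0.15 [-1.3   0.6   2.17  1.69  1.15  1.96] 0.0 [ 0.4099 -0.368   0.1435] ([-2, -60, 39], [-0.59, 0.01, -0.21])
0 0.12 0.068 [-1.3   0.81  2.14  1.77  1.18  1.76] 0.0 [ 0.4099 -0.368   0.0615] ([75, -60, 66], [-0.59, 0.01, -0.21])
0 0 0.068 [-1.04  0.83  2.    1.98  1.08  1.87] 0.0 [ 0.5299 -0.368   0.0615] ([42, 10, 158], [-0.59, 0.01, -0.21])
-10 0.12 0.15 [-1.24  0.56  2.31  1.97  1.1   1.84] 0.0 [ 0.4114 -0.3503  0.1435] ([1, -45, 30], [-0.42, 0.01, -0.15])
-10 0.12 0.068 [-1.24  0.81  2.27  2.06  1.19  1.63] 0.0 [ 0.4114 -0.3503  0.0615] ([78, -45, 58], [-0.42, 0.01, -0.15])
-10 0 0.068 [-0.98  0.82  2.08  2.25  1.06  1.77] 0.0 [ 0.5296 -0.3711  0.0615] ([42, 7, 160], [-0.42, 0.01, -0.15])
```

Call:
{"op": "send_rows", "data": {"steps": [[[0, -15, 10], [-0.14, 0, -0.05]], [[1, -30, 20], [-0.28, 0.01, -0.1]], [[1, -45, 30], [-0.42, 0.01, -0.15]], [[1, -45, 30], [-0.42, 0.01, -0.15]], [[40, -45, 44], [-0.42, 0.01, -0.15]], [[70, -45, 55], [-0.42, 0.01, -0.15]], [[78, -45, 58], [-0.42, 0.01, -0.15]], [[78, -45, 58], [-0.42, 0.01, -0.15]]]}}

```text
time: 35.17
tcp_pos: [0.4103, -0.3505, 0.06]
eef_rot: [0.074, 0.818, -0.05, 0.568]
force: [0.1, -0.5, -0.6]
finger_gap: 0.0929
gripper_force: 0.0
```

Run:
```python
from k2 import *
s=state(); print(s['joints'].round(2),s['tcp_pos'],s['force'])
M0,x0=R.from_quat(s['eef_rot']),s['tcp_pos']
M=hor(-10,20);zt=M.as_matrix()[:,2];x=np.array([.512,-.368,.068])+.019*zt; print(rel(M0,x0,M,x))
```

```text
[-1.24  0.81  2.27  2.06  1.18  1.63] [ 0.41034712 -0.35053238  0.05998753] [ 0.10670175 -0.48145769 -0.63240606]
([-44, 1, 113], [-0.0, -0.01, -0.0])
```

Call:
{"op": "send_rows", "data": {"steps": [[[-11, 0, 29], [0, 0, 0]], [[-22, 0, 58], [0, 0, 0]], [[-33, 0, 86], [0, 0, 0]], [[-39, 0, 101], [0, 0, 0]], [[-44, 1, 113], [0, 0, 0]], [[-44, 1, 113], [0, 0, 0]]]}}

```text
time: 35.92
tcp_pos: [0.5299, -0.3716, 0.063]
eef_rot: [0.073, 0.818, -0.051, 0.569]
force: [0.4, 0.6, -0.2]
finger_gap: 0.0931
gripper_force: 0.0
```

Call:
{"op": "send_rows", "data": {"claw": -1, "squeeze": 25, "steps": [[[0, 0, 0], [0, 0, 0]], [[0, 0, 0], [0, 0, 0]], [[0, 0, 0], [0, 0, 0]], [[0, 0, 0], [0, 0, 0]], [[0, 0, 0], [0, 0, 0]]]}}

```text
time: 36.55
tcp_pos: [0.5296, -0.3718, 0.0626]
eef_rot: [0.073, 0.818, -0.051, 0.569]
force: [-0.5, -0.3, -0.9]
finger_gap: 0.0688
gripper_force: 25.0
```

Run:
```python
from k2 import *
s=state(); print(s['tcp_pos'],s['force'],s['joints'].round(2),s['finger_gap'])
print(rect(X[:,:2]) if 0 else '')
look('scene',('orange','black'),60)
M0,x0=R.from_quat(s['eef_rot']),s['tcp_pos']; 
q0=s['joints']
for az,c,pit,roll in((-10,[.512,-.368,.2],20,0),(-10,[.5,-.25,.22],20,0),(-10,[.50,-.14,.2],10,0),(-10,[.5,-.14,.19],10,140),(-10,[.5,-.10,.19],10,-140),(-20,[.5,-.10,.19],10,-140)):
    M=hor(az,pit,roll);zt=M.as_matrix()[:,2];x=np.array(c)+.019*zt
    q,e=ik(x,M,q0 if roll==0 else q0+[0,0,0,0,0,np.radians(roll)]); print(az,c,roll,q.round(2),round(e,4),rel(M0,x0,M,x));
```

```text
[ 0.52959678 -0.37182447  0.06259545] [-0.46884782 -0.29759253 -0.85870098] [-0.98  0.81  2.08  2.25  1.05  1.78] 0.06882898977456853

scene orange [149. 193.] [ 513.3 -367.1] [65.6 72.5] -7.96 z [0.0255 0.0703 0.1058]
scene black [150. 208.] [ 527.  -375.4] [ 80.1 114.5] 85.37 z [0.0011 0.0063 0.0107]
scene black [153. 257.] [ 702.4 -387.4] [113.2 113.3] -16.94 z [0.001  0.0056 0.0105]
-10 [0.512, -0.368, 0.2] 0 [-0.98  0.5   2.11  2.08  0.9   2.06] 0.0 ([-123, 1, -46], [-0.0, -0.01, -0.0])
-10 [0.5, -0.25, 0.22] 0 [-0.81  0.35  2.32  2.32  0.87  1.94] 0.0 ([-130, 115, -83], [-0.0, -0.01, -0.0])
-10 [0.5, -0.14, 0.2] 0 [-0.54  0.51  2.48  2.76  1.26  1.63] 0.0 ([-108, 223, -95], [-0.0, -0.18, -0.0])
-10 [0.5, -0.14, 0.19] 140 [-0.54  0.55  2.48  2.76  1.29  4.06] 0.0 ([-98, 223, -92], [-0.22, -0.08, 2.43])
-10 [0.5, -0.1, 0.19] -140 [-0.4   0.55  2.51  2.91  1.31 -0.85] 0.0 ([-96, 262, -98], [0.22, -0.09, -2.44])
-20 [0.5, -0.1, 0.19] -140 [-0.23  0.55  2.49  3.26  1.3  -0.89] 0.0 ([-96, 259, -99], [0.29, 0.12, -2.38])
```

Run:
```python
from k2 import *
q=np.load("top0.npz"); m=masks(q["im"],q["X"])["black"]
for c,C in comps(m,300):
    P_=q["X"][c][:,:2].astype(np.float32)*1000; h=cv2.convexHull(P_); print("mat",cv2.minEnclosingCircle(P_))
s=state(); M0,x0=R.from_quat(s['eef_rot']),s['tcp_pos']; q0=s['joints']
for az,c,pit,roll in((-10,[.50,-.17,.21],10,0),(-10,[.5,-.17,.17],10,-140)):
    M=hor(az,pit,roll);zt=M.as_matrix()[:,2];x=np.array(c)+.019*zt
    q,e=ik(x,M,q0+[0,0,0,0,0,np.radians(roll)]); print(az,c,roll,q.round(2),round(e,4),rel(M0,x0,M,x));
```

```text
mat ((700.6087646484375, -390.5395202636719), 57.4358024597168)
mat ((508.48980712890625, -374.8301086425781), 56.6650390625)
-10 [0.5, -0.17, 0.21] 0 [-0.63  0.48  2.45  2.66  1.21  1.67] 0.0 ([-119, 193, -94], [-0.0, -0.18, -0.0])
-10 [0.5, -0.17, 0.17] -140 [-0.63  0.62  2.45  2.67  1.33 -0.84] 0.0 ([-81, 193, -80], [0.22, -0.09, -2.44])
```

Call:
{"op": "send_rows", "data": {"steps": [[[-20, 0, -7], [0, 0, 0]], [[-50, 0, -18], [0, 0, 0]], [[-90, 0, -33], [0, 0, 0]], [[-125, 0, -46], [0, 0, 0]], [[-128, 45, -60], [0, 0, 0]], [[-128, 100, -70], [0, -0.05, 0]], [[-128, 150, -80], [0, -0.1, 0]], [[-120, 193, -88], [0, -0.18, 0]], [[-120, 193, -88], [0, -0.18, 0]], [[-120, 193, -88], [0, -0.18, 0]]]}}

```text
time: 37.85
tcp_pos: [0.5243, -0.1749, 0.2057]
eef_rot: [0.068, 0.763, -0.057, 0.64]
force: [0.2, -0.7, -0.9]
finger_gap: 0.0687
gripper_force: 25.0
```

Run:
```python
from k2 import *
s=state(); M0,x0=R.from_quat(s['eef_rot']),s['tcp_pos']; q0=s['joints']; print(x0,(x0-.019*M0.as_matrix()[:,2]),q0.round(2),s['finger_gap'])
im,X=look('scene',('plate','brown','orange','black'),150); save('s6',im,(80,60,280,240),4)
for az,c,pit,roll in((-10,[.5,-.17,.19],10,-70),(-10,[.5,-.17,.17],10,-140)):
    M=hor(az,pit,roll);zt=M.as_matrix()[:,2];x=np.array(c)+.019*zt
    q,e=ik(x,M,q0+[0,0,0,0,0,np.radians(roll)]); print(az,c,roll,q.round(2),round(e,4),rel(M0,x0,M,x));
```

```text
[ 0.52433882 -0.17488072  0.20574024] [ 0.50592976 -0.17155836  0.20906716] [-0.62  0.48  2.44  2.67  1.2   1.67] 0.06869138559877844
scene plate [226. 183.] [ 491.3 -120. ] [ 45.2 127.3] -4.45 z [0.0188 0.0261 0.0305]
scene brown [379. 149.] [483.  425.6] [104.3 127.9] -85.15 z [0.0173 0.0688 0.0769]
scene brown [232. 187.] [ 492.9 -119.4] [189.2 236.4] -2.16 z [0.0111 0.0414 0.0657]
scene brown [320. 177.] [560.4 178.9] [202.7 214.7] 3.73 z [0.0578 0.0636 0.0689]
scene black [151. 203.] [ 510.8 -374.6] [111.9 112.7] 22.47 z [0.0018 0.0061 0.0108]
scene black [153. 257.] [ 703.1 -389.2] [112.9 115.1] 31.77 z [0.001  0.0057 0.0101]
-10 [0.5, -0.17, 0.19] -70 [-0.63  0.55  2.45  2.67  1.27  0.41] 0.0 ([20, 1, -3], [-0.0, -0.0, -1.22])
-10 [0.5, -0.17, 0.17] -140 [-0.63  0.62  2.45  2.67  1.33 -0.84] 0.0 ([40, 1, 1], [0.0, -0.01, -2.44])
```

View pics/s6.png

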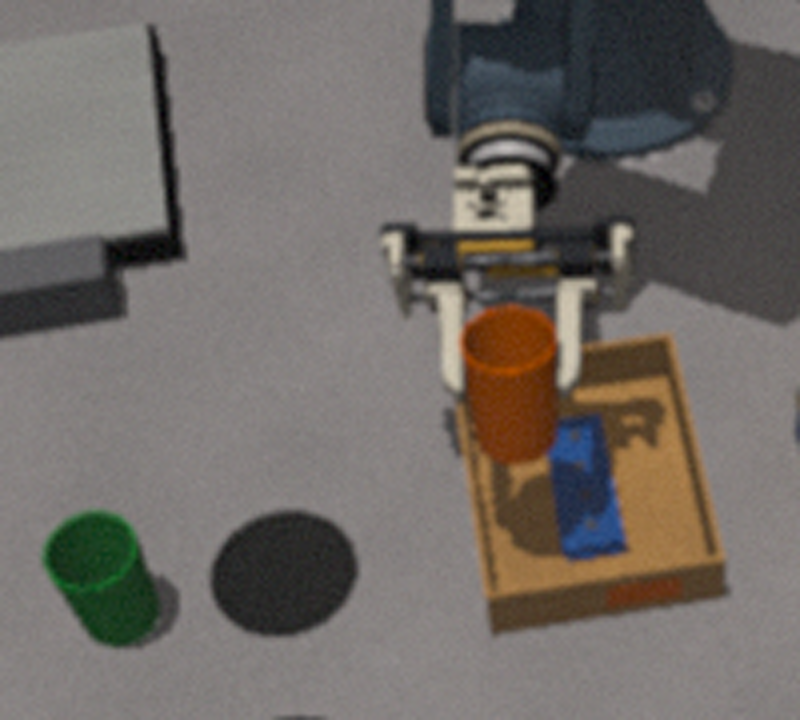

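The crop shows the cup held upright at (510,385) over the carton's right part, mouth to swing towards the stack. Pour.

Call:
{"op": "send_rows", "data": {"steps": [[[5, 1, 0], [0, 0, -0.18]], [[10, 1, 0], [0, 0, -0.36]], [[15, 1, 0], [0, 0, -0.54]], [[20, 1, 0], [0, 0, -0.72]], [[25, 1, 0], [0, 0, -0.9]], [[30, 1, 0], [0, 0, -1.08]], [[35, 1, 0], [0, 0, -1.26]], [[38, 1, 0], [0, 0, -1.44]], [[40, 1, 0], [0, 0, -1.6]], [[40, 1, 0], [0, 0, -1.7]]]}}

```text
time: 39.15
tcp_pos: [0.5176, -0.1739, 0.1668]
eef_rot: [-0.529, 0.554, -0.52, 0.378]
force: [0.1, 0.8, -1.1]
finger_gap: 0.0686
gripper_force: 25.0
```

Call:
{"op": "send_rows", "data": {"steps": [[[0, 0, 0], [0, 0, -0.08]], [[0, 0, 0], [0, 0, -0.16]], [[0, 0, 0], [0, 0, -0.24]], [[0, 0, 0], [0, 0, -0.32]], [[0, 0, 0], [0, 0, -0.4]], [[0, 0, 0], [0, 0, -0.5]], [[0, 0, 0], [0, 0, -0.62]], [[0, 0, 0], [0, 0, -0.74]], [[0, 0, 0], [0, 0, -0.74]], [[0, 0, 0], [0, 0, -0.74]]]}}

```text
time: 40.4
tcp_pos: [0.5174, -0.1731, 0.1668]
eef_rot: [0.693, -0.328, 0.621, -0.166]
force: [0.9, 0.4, -0.4]
finger_gap: 0.0686
gripper_force: 24.9
```

Run:
```python
from k2 import *
s=state(); print(s['tcp_pos'],s['joints'].round(2),s['finger_gap'],s['force'])
im,d,X=cloud('scene'); save('s7',im,(150,80,300,240),3.7)
```

```text
[ 0.51741466 -0.17312991  0.16675417] [-0.63  0.62  2.45  2.68  1.33 -0.84] 0.06863856352651626 [ 0.92942274  0.36940682 -0.44056084]
```

View pics/s7.png

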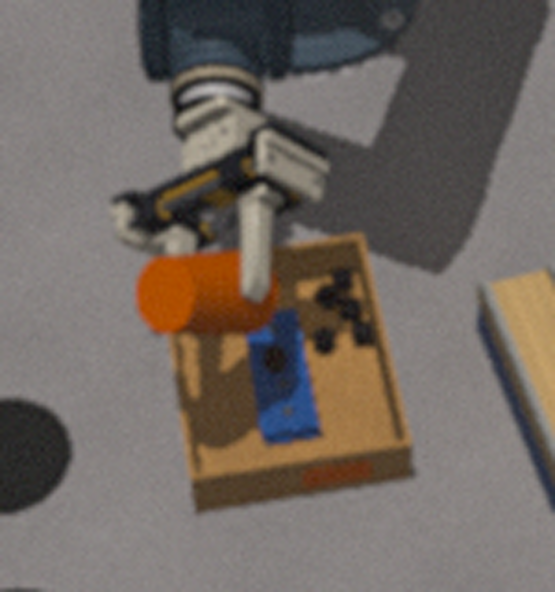

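Six caps are in the carton: five beside the stack near (345,310) and one on it at (275,357). Cup mouth points down-left-to-right, apparently empty. I roll back upright and lift.

Call:
{"op": "send_rows", "data": {"steps": [[[0, 0, 0], [0, 0, 0.18]], [[0, 0, 0], [0, 0, 0.36]], [[0, 0, 0], [0, 0, 0.54]], [[0, 0, 0], [0, 0, 0.72]], [[0, 0, 0], [0, 0, 0.9]], [[0, 0, 0], [0, 0, 1.08]], [[0, 0, 0], [0, 0, 1.26]], [[0, 0, 0], [0, 0, 1.44]], [[0, 0, 0], [0, 0, 1.62]], [[0, 0, 0], [0, 0, 1.7]]]}}

```text
time: 41.7
tcp_pos: [0.5174, -0.1726, 0.1665]
eef_rot: [-0.21, 0.737, -0.283, 0.577]
force: [-0.6, -0.3, -0.5]
finger_gap: 0.0689
gripper_force: 25.0
```

Run:
```python
from k2 import *
s=state(); M0,x0=R.from_quat(s['eef_rot']),s['tcp_pos']; print(s['joints'].round(2))
for x,pit in(([.52,-.175,.21],10),([.5276,-.3788,.2],20)):
    print(rel(M0,x0,hor(-10,pit),np.array(x)))
```

```text
[-0.63  0.62  2.45  2.68  1.33  0.87]
([-31, -30, -5], [-0.0, -0.0, 0.73])
([104, -177, 40], [-0.07, 0.16, 0.73])
```

Call:
{"op": "send_rows", "data": {"steps": [[[-10, -10, -2], [0, 0, 0.18]], [[-20, -20, -4], [0, 0, 0.36]], [[-31, -30, -5], [0, 0, 0.54]], [[-31, -30, -5], [0, 0, 0.73]], [[3, -67, 6], [-0.02, 0.04, 0.73]], [[37, -104, 18], [-0.04, 0.08, 0.73]], [[70, -140, 29], [-0.06, 0.12, 0.73]], [[104, -177, 40], [-0.07, 0.16, 0.73]], [[104, -177, 40], [-0.07, 0.16, 0.73]], [[104, -177, 40], [-0.07, 0.16, 0.73]]]}}

```text
time: 42.95
tcp_pos: [0.5273, -0.3777, 0.2009]
eef_rot: [0.068, 0.816, -0.051, 0.572]
force: [-1.0, 0.1, -1.0]
finger_gap: 0.0685
gripper_force: 25.0
```

Run:
```python
from k2 import *
s=state(); M0,x0=R.from_quat(s['eef_rot']),s['tcp_pos']; print(x0,s['joints'].round(2),s['finger_gap'])
for x in([.5276,-.3788,.07],[.5276,-.3788,.063]): print(rel(M0,x0,hor(-10,20),np.array(x)))
im,d,X=cloud('top'); save('t8',im,(260,120,440,260),4)
```

```text
[ 0.52727228 -0.3777204   0.20091273] [-1.    0.49  2.09  2.05  0.9   2.09] 0.06851370205290787
([123, 0, 45], [0.0, 0.0, 0.01])
([130, 0, 47], [0.0, 0.0, 0.01])
```

View pics/t8.png

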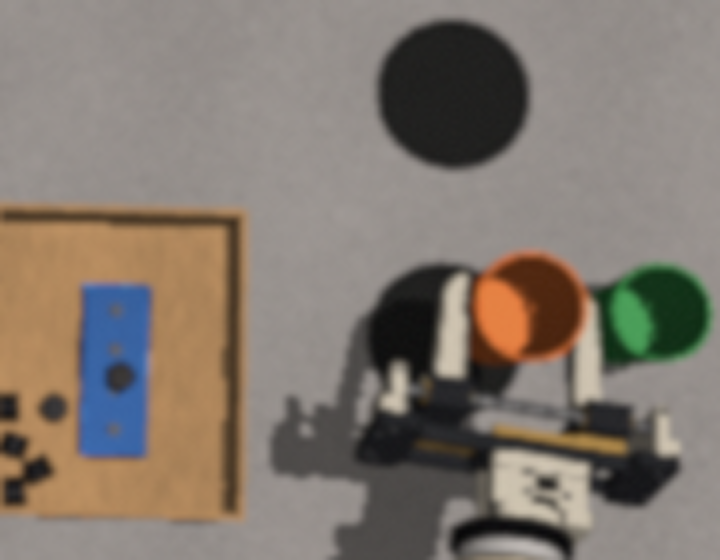

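The cup at (530,305) is empty; six caps lie in the carton (left, one on the stack). Lower onto the mat.

Call:
{"op": "send_rows", "data": {"steps": [[[50, 0, 18], [0, 0, 0.01]], [[95, 0, 34], [0, 0, 0.01]], [[115, 0, 42], [0, 0, 0.01]], [[122, 0, 45], [0, 0, 0.01]], [[126, 0, 46], [0, 0, 0.01]], [[128, 0, 47], [0, 0, 0.01]], [[129.5, 0, 47], [0, 0, 0.01]], [[129.5, 0, 47], [0, 0, 0.01]], [[129.5, 0, 47], [0, 0, 0.01]]]}}

```text
time: 44.12
tcp_pos: [0.5278, -0.3793, 0.0639]
eef_rot: [0.072, 0.815, -0.049, 0.573]
force: [0.3, -0.7, -0.7]
finger_gap: 0.0685
gripper_force: 25.0
```

Run:
```python
from k2 import *
s=state(); print(s['tcp_pos'],s['force'],s['torque']); look('scene',('orange',),60)
```

```text
[ 0.52777688 -0.37930906  0.06389204] [ 0.29868358 -0.66342051 -0.65682325] [0.11745691 0.4717783  0.0012789 ]
scene orange [143. 186.] [ 491.2 -384.5] [57.7 69.7] -64.17 z [0.0342 0.0768 0.1073]
scene orange [149. 201.] [ 533.7 -379.2] [30.1 61.8] 81.79 z [0.0241 0.0602 0.0985]
```

Call:
{"op": "send_rows", "data": {"steps": [[[0.7, 0, 0.2], [0, 0, 0]], [[1.3, 0, 0.4], [0, 0, 0]], [[1.3, 0, 0.4], [0, 0, 0]], [[1.3, 0, 0.4], [0, 0, 0]]]}}

```text
time: 44.68
tcp_pos: [0.528, -0.3794, 0.0628]
eef_rot: [0.071, 0.815, -0.049, 0.573]
force: [2.0, -0.2, 6.1]
finger_gap: 0.0689
gripper_force: 24.8
```

Call:
{"op": "send_rows", "data": {"claw": 1, "steps": [[[0, 0, 0], [0, 0, 0]], [[0, 0, 0], [0, 0, 0]], [[0, 0, 0], [0, 0, 0]], [[0, 0, 0], [0, 0, 0]], [[0, 0, 0], [0, 0, 0]], [[0, 0, 0], [0, 0, 0]]]}}

```text
time: 45.42
tcp_pos: [0.5276, -0.3792, 0.0622]
eef_rot: [0.072, 0.815, -0.048, 0.573]
force: [-1.1, 0.7, -0.6]
finger_gap: 0.0932
gripper_force: 0.0
```

Run:
```python
from k2 import *
s=state(); M0,x0=R.from_quat(s['eef_rot']),s['tcp_pos']; print(x0,s['force'],s['finger_gap'])
im,X=look('scene',('orange',),60)
for b,z in((.05,.0626),(.12,.0626),(.12,.2)): 
    x=np.array([.5276,-.3793,z])-b*np.array([np.cos(.1745),-np.sin(.1745),0]); print(rel(M0,x0,M0,x))
```

```text
[ 0.52764959 -0.37921827  0.06221072] [-1.08416125  0.71843893 -0.63641986] 0.09319547880033589
scene orange [146. 194.] [ 510.8 -375.8] [69.1 72.5] 42.97 z [0.0253 0.0659 0.1052]
([17, 0, -47], [0.0, 0.0, 0.0])
([40, 0, -113], [0.0, 0.0, 0.0])
([-89, 0, -160], [0.0, 0.0, 0.0])
```

Cup at (511,-376), on the mat centre (509.5,-375). Back off, and rise.

Call:
{"op": "send_rows", "data": {"steps": [[[5, 0, -14], [0, 0, 0]], [[12, 0, -33], [0, 0, 0]], [[22, 0, -60], [0, 0, 0]], [[32, 0, -90], [0, 0, 0]], [[40, 0, -113], [0, 0, 0]], [[40, 0, -113], [0, 0, 0]], [[0, 0, -128], [0, 0, 0]], [[-50, 0, -146], [0, 0, 0]], [[-89, 0, -160], [0, 0, 0]], [[-89, 0, -160], [0, 0, 0]]]}}

```text
time: 46.72
tcp_pos: [0.4098, -0.3593, 0.2034]
eef_rot: [0.07, 0.814, -0.05, 0.574]
force: [0.4, -1.0, 0.3]
finger_gap: 0.0932
gripper_force: 0.0
```

Run:
```python
from k2 import *
s=state(); print(s['time'],s['tcp_pos'],s['force'])
im,X=look('scene',('orange','plate','green'),60); im,X=look('top',('orange','brown','plate'),150); save('t9',im,(60,100,440,260),2)
```

```text
46.725 [ 0.40983587 -0.35934563  0.20336183] [ 0.43785026 -0.95980932  0.33685219]
scene orange [146. 193.] [ 511.1 -375.8] [66.6 73.7] 8.14 z [0.0254 0.0697 0.1037]
scene plate [226. 182.] [ 490.2 -121.2] [ 44.8 129.1] -2.91 z [0.0195 0.0262 0.032 ]
scene green [105. 203.] [ 519.1 -506.4] [65.7 76.6] 19.21 z [0.0271 0.07   0.1017]
top orange [377. 202.] [ 510.  -375.5] [69.7 70.4] -32.38 z [0.0267 0.0679 0.1041]
top orange [ 88. 209.] [498.5 466.9] [32.1 49.7] 7.58 z [0.0655 0.0698 0.0745]
top brown [210. 187.] [564.4 111.6] [ 56.2 211.1] 4.35 z [0.0542 0.0596 0.0648]
top brown [187. 189.] [559.1 177.9] [ 56.3 210.9] 4.3 z [0.0547 0.0596 0.0642]
top brown [165. 191.] [553.8 243.6] [ 57.5 209.8] 4.39 z [0.0545 0.0595 0.0644]
top brown [291. 207.] [ 491.7 -121.2] [190.8 230. ] -2.2 z [0.0152 0.0564 0.0639]
top brown [382. 200.] [ 518.8 -389.4] [38.5 67.9] 30.0 z [0.0117 0.0511 0.0858]
top brown [118. 214.] [485.1 383.7] [ 43.  100.1] 4.43 z [0.0254 0.0684 0.0742]
top brown [ 88. 216.] [478.3 464.3] [39.3 99.5] 4.97 z [0.0649 0.0697 0.0745]
top plate [288. 212.] [ 488.  -122.8] [ 45.7 122.2] -1.23 z [0.018  0.0228 0.0281]
```

View pics/t9.png

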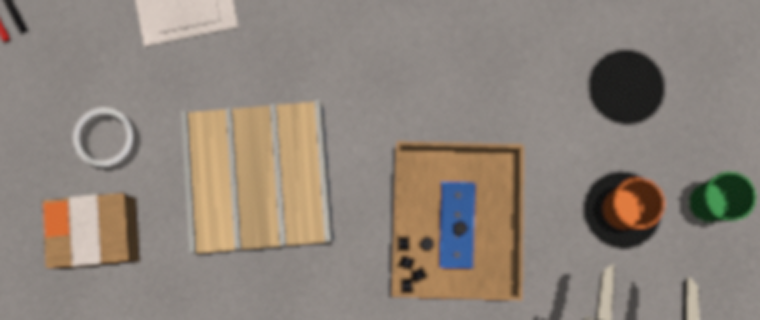

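Final view: the plates are stacked in the carton (457,225) with six caps in it, the empty cup stands on its mat (637,203), and the parcel and tape roll have not moved.

```bash
python3 -c "
from rig import sign_off
print(sign_off())"
```

```text
the job is handed in; nothing more can be done
None
```

I handed the job in at about 47 s: all three plates lie stacked flat in the carton, all six foot caps are in it (one on the stack, five on the carton floor beside it), and the empty cup stands upright within about 2 mm of its mat's centre with the parcel and tape roll unmoved; the gripper once touched the carton's corner at about 8 N without shifting it, and the sign-off returned no verdict.

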